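# Roll the snack caddy into its parking bay with its castors trailing

### The job

Push the snack caddy forward by its blue push bar across the open counter, nose first towards its parking bay, until both front castors have swung round and trail straight behind their pivots. Then, still rolling on its wheels and with the castors trailing, steer it between the two rails of the bay and press it gently home against the rubber end stop, keeping a light, steady push on for about a second, and let go of it there. The rails and stop are only stuck down, so give neither more than a light push; keep the two jars standing stacked on the caddy and leave the other things on the counter alone.

Things in the scene. Friction and masses are not known exactly. Their poses are not given: they have to be found in the camera images.
- caddy: White rolling caddy, 1 kg with jars. Deck 190 long (x) x 124 wide (y) over its bumper band, which is 36 to 48 above the counter; wire gallery to 72. Rear wheels (30 dia.) are fixed: 68 behind the origin, 46 each side, roll only along x; front on two swivel castors. Origin: on the counter under mid deck; x forward, y left, z up. Rolls at about 1 N, scrubs sideways at a few N. All in mm.
- push_bar (a point): Middle of the round push bar (10 mm thick, blue sleeve) at the caddy's rear, running along the caddy's y: 88 mm behind the caddy's origin, 92 mm above the counter, 44 mm above the deck, 108 mm between its two steel uprights' centres. The jars stand 88 mm in front of it. Can be pinched from above, fingers closing along the caddy's x, or pushed from behind.
- caddy_nose (a point): Middle of the front face of the caddy's bumper band, 95 mm in front of the caddy's origin and 42 mm above the counter.
- castor_l (a joint): Swivel angle of the front left castor: 0 = wheel trails straight behind its pivot, pi = points forward; positive anticlockwise from above; turns without end, whole turns (2 pi) count as the same. Starts turned well away from trailing; swings round by itself as the caddy rolls forward 40 to 100 mm; if almost exactly at pi, turning the caddy a little starts it.
- castor_r (a joint): The same for the front right castor.
- wheel_l (a point): Centre of the front left castor's wheel (30 mm diameter, orange hub). Its upright pivot stands on the caddy at 60 mm in front of and 35 mm left of the caddy's origin; the wheel's centre is 14 mm off the pivot, 15 mm above the counter.
- wheel_r (a point): Centre of the front right castor's wheel; its pivot is 60 mm in front of and 35 mm right of the caddy's origin.
- bay: Parking bay: two steel tube rails 12 mm thick on small feet, centred 42 mm high, as the caddy's bumper. Origin: on the counter midway between the rails where they become parallel; x points into the bay, y left. Parallel part x = 0 to 175 mm, 132 mm wide inside (4 mm clear each side of the caddy); flares to 196 mm inside at x = -45 mm. Only stuck down: 20 N on rails or stop pulls it off.
- stop: End stop of the bay. Origin: on the counter at mid foot plate, on the bay's centre line 205 mm into the bay; axes as the bay's. A steel angle screwed firmly to it carries a rubber strip, 84 mm wide, 32 to 52 mm high, facing the nose. Where along its slots it is screwed varies and is not measured: the rubber face is 16 to 30 mm before this origin, to be felt. 3 to 10 N is right, 20 N too much.
- jar_low: Lower glass snack jar on the caddy, 60 mm diameter, 54 mm high, 130 g, standing loose 30 mm in front of the caddy's origin on the deck (48 mm high). Origin: centre of its base.
- jar_top: Upper snack jar, same size, standing loose on the lid of the lower one; its top is 156 mm above the counter. Origin: centre of its base.
- spoon: Stainless steel spoon, 170 mm long, lying on the counter. Bystander.
- fork: Green plastic fork, 160 mm long, lying on the counter. Bystander.
- muffin_cup: Small red silicone muffin cup, 68 mm across, 34 mm high, out towards the counter's edge. Bystander.
- mug: Blue mug, 80 mm across, 90 mm high. Bystander.
- pepper: Dark wooden pepper mill, 50 mm across, 120 mm high. Bystander.
Not all that is in view belongs to the job. What is shaped like the jar_low but green or purple is not meant.

How it is judged:
By the outcome, as a careful person would: the job done as asked, in the order asked, and still so for the second after the job is handed in, with the robot touching nothing.
It also fails if it takes over 64 s, if anything falls off the work surface, if the arm or the gripper's body presses on something with over 40 N, if the wrist force passes 120 N, or if a joint passes its speed limit or range.

### The arm

A 6-joint arm with a two-finger parallel gripper is mounted at the origin on the work surface. World frame = base frame: x ahead of the robot, y to its left, z up, the work surface at z = 0. Lengths are in mm, angles in degrees, forces in N, time in s.
With the tool pointing down it reaches from about 325 to 775 mm from the base axis. Payload 5.5 kg.
Tool frame: the origin (TCP) lies midway between the tips of the shut fingers; the grasp point (between the pads) lies 19 mm behind it (manip.grip_point_offset is the distance from the TCP to the grasp point, in mm); z points along the fingers, y is the direction in which the jaws open and shut (so a half turn about z gives the same grasp; the last joint's range is limited). The gripper opens to 88 mm and grips with 3 to 60 N. Pads are 20 mm wide; open, the fingers measure 115 mm over their backs; the gripper's body (75 mm by 178 mm) begins 61 mm behind the grasp point.
Start: joints at [62.813, 5.22, 70.514, -0, 104.267, -3.249], TCP at [243.456, 548.403, 222.631] pointing down, gripper open.
Joint ranges: [-164.24, 164.24], [-49.07, 125.15], [9.68, 141.18], [-86.29, 266.29], [3.28, 154.24], [-151.56, 151.56]. Speed limits (degrees/s): [147.25, 147.25, 172.46, 180, 180, 180].

### API

Orientations are given as [roll, pitch, yaw] about the fixed x, y, z axes, in that order (R = Rz(yaw) Ry(pitch) Rx(roll)).
In Python, from station import manip, grab_frame, camera_params, recognise gives the robot as it stands.
- The arm moves only by the tool arm_command, never from a script. Its argument "rows" is a list of rows, each a list of 5 numbers: the shift along the world's x, y, z in mm, then the turn about the world's z in degrees, then the finger opening in mm, from 0 to 87.8. In form: [[tx, ty, tz, roll, fingers], ...]. A call has 1 to 10 rows; each row shifts and turns the commanded pose from where the row before left it; what a row does not reach is not made up. A row lasts 1/12 s, in which the tool goes at most 41.7 mm and 7.16 degrees, less where a joint would pass 70% of its speed; a pose out of reach is approached as far as the arm can. A call is refused whole if a number of a shift passes 41.7 or a number of a turn 7.16, either way. A call with a gripper value outside its range is refused whole. The fingers move at their own pace and stop on an object; "squeeze" is the grip in N (left out, the last holds). Time passes only in rows, so rows that do not move let the fingers close. It gives the time, the measured TCP pose, the force and the opening at its end, in the units of the state.
- manip.read_state(): the state, without advancing time (a new reading comes with each control period).
- grab_frame(name): name is "scene" or "top" or "wrist"; returns (picture, depth): 420x560x3 uint8, red, green, blue; 420x560 float32, mm along the optical axis (not along the pixel's ray), 0 where there is no reading.
- camera_params(name): a dict with "K" (3x3 intrinsics, pixels), "R" (3x3) and "t" (3): a world point X has camera coordinates R X + t. Camera axes: x right, y down, z forward; pixel columns grow to the right and rows downward; lengths in mm; the calibration is good to about 2 mm. The wrist camera is an equidistant fisheye: a pixel r from the principal point sees the ray r / f radians off the axis. A picture is of the moment at which its call begins: read the wrist's pose just before it. camera_params takes no time and is no camera call; for the wrist camera it gives the pose at the moment of the call.
- manip.finish_job(): hands the job in, once; it reports no verdict.
Trained networks look in the newest picture that a camera, given by its name, has taken for a name from the list of things; names that differ only in an ending like _2 or _b are one class to them, and where a whole thing is asked for, a point or a joint stands for the part that bears it (a point fixed in the world has none). Each returns a list of dicts, best first, with "p" (0 to 1); they miss things now and then, are a little off and sometimes report something else, mostly with a low value. They report only what shows in the picture. A call takes as long as a camera call. They do not tell look-alikes from the thing itself.
- recognise(target, camera): "position" ([column, row] in pixels, amid what is visible of it).
The state is a dict: "time": time; "joint_positions": joint angles; "qvel": joint speeds; "effort": joint torques, N m; "position": TCP position; "eef_rot": TCP orientation; "force": force on the tool from outside, world axes, zero at the start; "torque": the same for the moment, N m; "grip_width": opening from 0.0 (shut) to 1.0 (fully open).
Only numpy, scipy, OpenCV 4.12 (cv2) and the standard library are available. Lean on these libraries where they do the work, as an engineer would, in place of code of your own. Each camera call takes 0.05 s, during which the arm holds its last target.

## Working session

There is one attempt and no reset: what is moved stays moved. The work goes in short steps, Python scripts to look and compute and a tool call to move; the robot and the scene stay as the last step left them, time stands still between calls to the robot, and variables do not carry over. Pictures are saved under pics/ and viewed, and the job is handed in when it is done.

Besides the shell and the picture viewer there is one more tool, called after "Request:" as a command line: name --pt "numbers of a row" for each row, then --argument value for the rest. arm_command: Moves the arm, as the interface text tells. Its arguments: {"type":"object","properties":{"rows":{"type":"array"},"squeeze":{"type":"number"}},"required":["rows"]}

```bash
ls; mkdir -p pics; python3 - <<'E'
from station import manip, grab_frame, camera_params, recognise
import cv2
print(manip.read_state())
for n in ("scene","top"):
    im,d=grab_frame(n); cv2.imwrite(f"pics/{n}0.png",im[:,:,::-1])
    p=camera_params(n); print(n,p)
    for t in ["caddy","push_bar","caddy_nose","wheel_l","wheel_r","bay","stop","jar_top"]:
        try: print(t,[(r['position'],round(r['p'],2)) for r in recognise(t,n)][:4])
        except Exception as e: print(t,e)
print(manip.read_state()['time'])
E
```

```text
pics
{'time': 0.0, 'joint_positions': array([ 6.28127990e+01,  5.26238489e+00,  7.05797979e+01, -1.20448265e-03,
        1.04265848e+02, -3.25145543e+00]), 'qvel': array([ 0.04364878,  0.00460218,  0.09344364, -0.02643594,  0.04339437,
        0.06401102]), 'effort': array([ 1.79438116e-04, -4.46446466e+01, -4.06446719e+01,  6.98172720e-02,
        2.94736843e-02, -1.23993027e-04]), 'position': array([243.33207279, 548.13235599, 221.5349477 ]), 'eef_rot': array([-1.79892077e+02, -4.96127324e-03,  1.56063954e+02]), 'force': array([ 0.22159103, -0.02811354, -0.04458227]), 'torque': array([0.00607691, 0.04133998, 0.03900956]), 'grip_width': 0.9964468984801096}
scene {'K': array([[480.85639008,   0.        , 284.50001554],
       [  0.        , 480.85639008, 207.33387996],
       [  0.        ,   0.        ,   1.        ]]), 'R': array([[-2.52062020e-01,  9.67711008e-01, -3.77140114e-04],
       [ 7.98947907e-01,  2.07883956e-01, -5.64328364e-01],
       [-5.46028369e-01, -1.42547063e-01, -8.25550335e-01]]), 't': array([ 135.29765328, -335.08010236, 1482.86119163])}
caddy [([183.6, 200.6
[... 250 characters left out ...]
84.9], 0.9)]
top {'K': array([[465.02220852,   0.        , 277.30006158],
       [  0.        , 465.02220852, 215.61720603],
       [  0.        ,   0.        ,   1.        ]]), 'R': array([[-0.00838837, -0.99983804, -0.01592242],
       [-0.98813145,  0.01073042, -0.15323541],
       [ 0.15338145,  0.01444805, -0.98806143]]), 't': array([  12.51263718,  502.032506  , 1336.09301649])}
caddy [([373.1, 222.9], 0.89)]
push_bar [([377.2, 224.4], 0.56)]
caddy_nose [([372.4, 222.5], 0.65), ([352.3, 223.5], 0.59), ([153.3, 297.0], 0.48)]
wheel_l [([150.2, 293.7], 0.46)]
wheel_r [([150.2, 293.7], 0.46)]
bay []
stop [([134.8, 214.7], 0.87)]
jar_top [([361.9, 208.8], 0.61), ([185.0, 142.6], 0.47)]
0.9
```

View pics/top0.png

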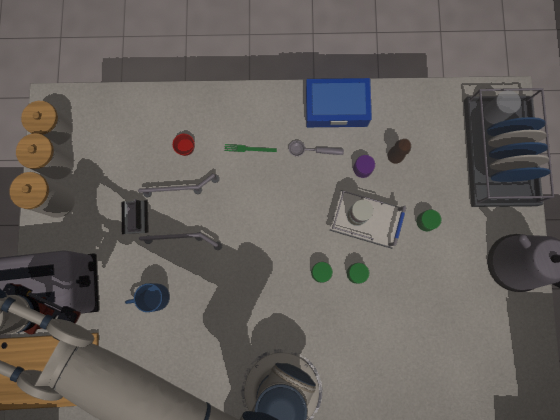

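View pics/scene0.png

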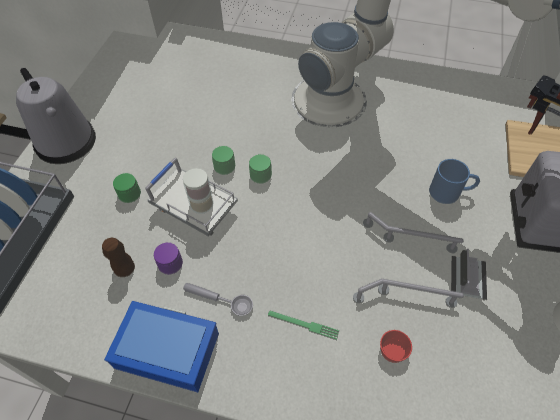

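Top view: the caddy with its white jars is at (368,215), the blue bar at (400,224), and its nose faces left. The bay opens to the right at about (215,205), with the stop at (134,217). Possible confusions for the jar are the green jars at (321,271), (358,272) and (430,219) and the purple one at (364,166). I'm zooming in to check.

```bash
cat > h.py <<'E'
from station import manip, grab_frame, camera_params, recognise
import numpy as np, cv2
def ray(n,uv,h):
    p=camera_params(n);K,R,t=p['K'],p['R'],p['t']
    d=R.T@np.linalg.inv(K)@np.array([uv[0],uv[1],1.]);c=-R.T@t
    return c+d*(h-c[2])/d[2]
def proj(n,X):
    p=camera_params(n);q=p['K']@(p['R']@np.asarray(X,float)+p['t']);return q[:2]/q[2]
def crop(im,x0,y0,x1,y1,s,f):
    c=cv2.resize(im[y0:y1,x0:x1],None,fx=s,fy=s,interpolation=cv2.INTER_CUBIC);cv2.imwrite(f,c[:,:,::-1])
E
python3 - <<'E'
from h import *
im=cv2.imread('pics/top0.png')[:,:,::-1]
crop(im,320,170,420,260,8,'pics/cad.png'); crop(im,110,160,230,250,6.6,'pics/bay.png')
im=cv2.imread('pics/scene0.png')[:,:,::-1]
crop(im,140,140,250,240,7,'pics/cads.png'); crop(im,340,200,500,310,5,'pics/bays.png')
E
```

```text
(no output)
```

View pics/cad.png

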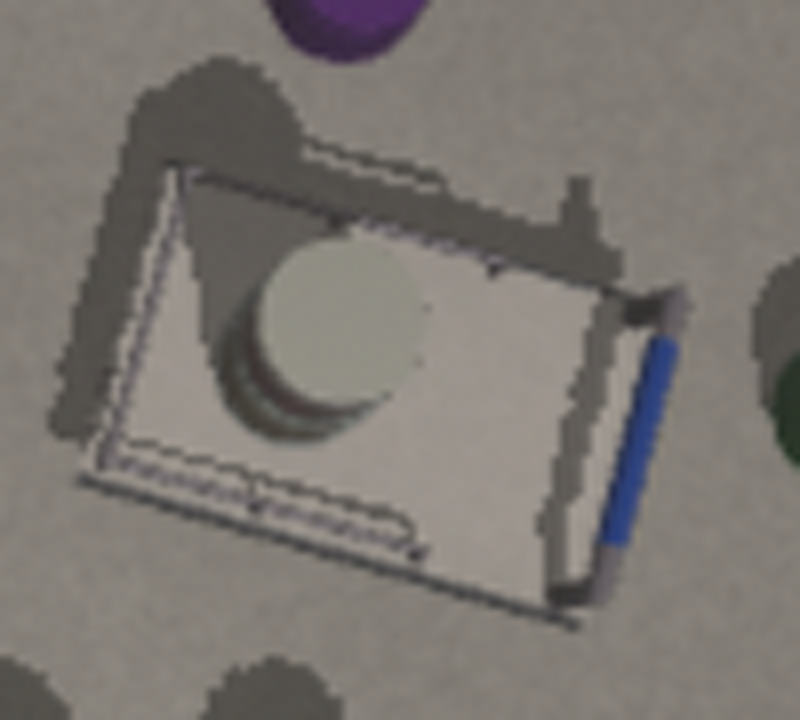

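View pics/bay.png

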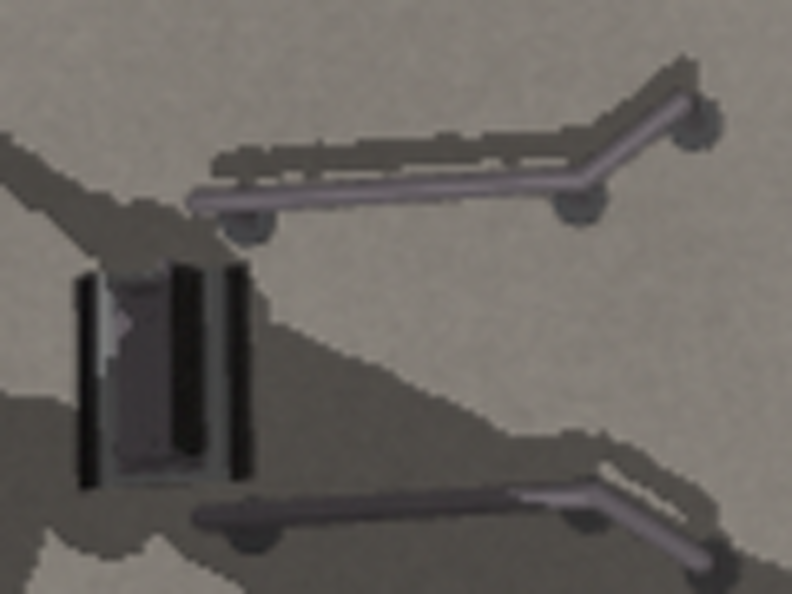

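View pics/cads.png

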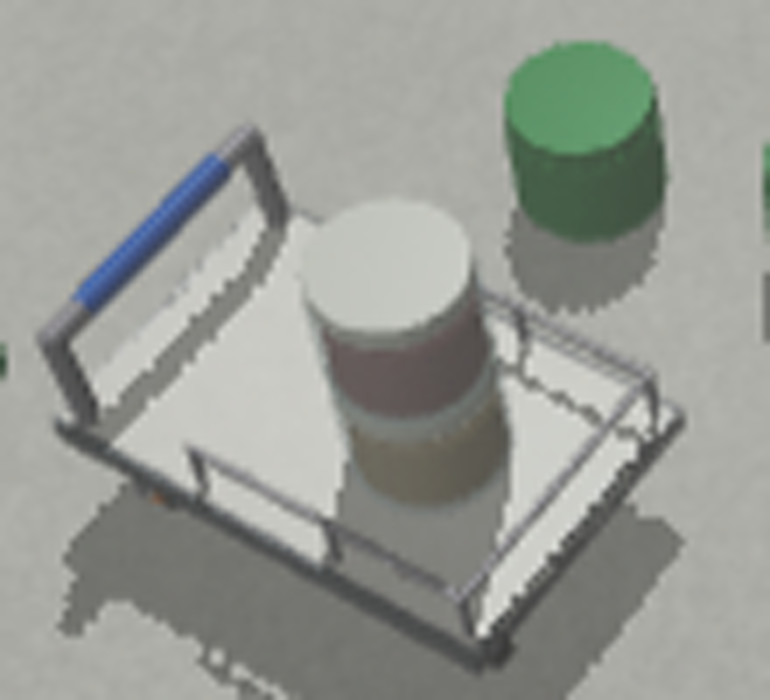

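View pics/bays.png

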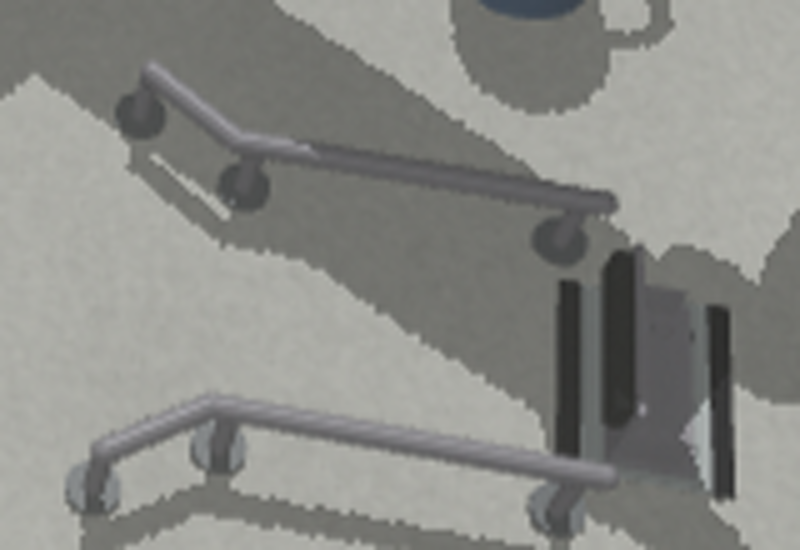

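```bash
python3 - <<'E'
from h import *
T=lambda x,y,h:ray('top',(110+(x+.5)/6.6-.5,160+(y+.5)/6.6-.5),h)[:2]
S=lambda x,y,h:ray('scene',(340+(x+.5)/5-.5,200+(y+.5)/5-.5),h)[:2]
for nm,P,F in (('top',[(200,200),(580,182),(688,102),(205,518),(595,492),(708,566)],T),('scene',[(615,476),(213,403),(103,450),(612,202),(243,142),(150,70)],S)):
    Q=np.array([F(*p,42) for p in P]); print(nm,Q.round(1).tolist())
    d=(Q[0]-Q[1]);d2=Q[3]-Q[4]; print([np.degrees(np.arctan2(v[1],v[0])).round(2) for v in (d,d2)],np.linalg.norm(d),np.linalg.norm(d2), np.linalg.norm(Q[1]-Q[4]), 'origin',(Q[1]+Q[4])/2,'flare',np.linalg.norm(Q[2]-Q[5]))
T=lambda x,y,h:ray('top',(320+(x+.5)/8-.5,170+(y+.5)/8-.5),h)[:2]
S=lambda x,y,h:ray('scene',(140+(x+.5)/7-.5,140+(y+.5)/7-.5),h)[:2]
def hd(v): return np.degrees(np.arctan2(v[1],v[0])).round(2)
b=[T(673,300,92),T(600,590,92)];print('bar',b,np.linalg.norm(b[0]-b[1]),(b[0]+b[1])/2, hd(b[0]-b[1])-90)
b=[S(45,338,92),S(250,135,92)];print('barS',b,np.linalg.norm(b[0]-b[1]),(b[0]+b[1])/2, hd(b[0]-b[1])-90)
c=[T(*p,48) for p in ((172,165),(80,480),(578,625))];print('deck',c,np.linalg.norm(c[0]-c[1]),np.linalg.norm(c[2]-c[1]),hd(c[1]-c[2]),hd(c[0]-c[1])-90,'O',(c[0]+c[2])/2)
c=[S(*p,48) for p in ((60,425),(490,660),(680,418))];print('deckS',c,np.linalg.norm(c[0]-c[1]),np.linalg.norm(c[2]-c[1]),hd(c[1]-c[0]),hd(c[1]-c[2])-90,'O',(c[0]+c[2])/2)
print('jar',T(343,322,156)[:2],S(388,266,156))
E
```

```text
top [[584.0, 417.8], [590.2, 245.4], [626.8, 196.9], [439.2, 410.2], [449.1, 236.1], [415.5, 185.3]]
[np.float64(92.09), np.float64(93.25)] 172.5821019102076 174.3766611454377 141.47282940829743 origin [519.65502633 240.75169889] flare 211.54866255744105
scene [[583.0, 421.5], [592.5, 243.4], [627.9, 199.0], [439.3, 413.1], [450.0, 237.8], [419.7, 187.6]]
[np.float64(93.06), np.float64(93.5)] 178.37464474565232 175.56799969570682 142.5414915338656 origin [521.25875107 240.61084537] flare 208.51758765521276
bar [array([ 514.53168439, -351.82117696]), array([ 411.73030141, -321.20641179])] 107.2631725641714 [ 463.1309929  -336.51379437] -106.58
barS [array([ 517.13736545, -354.83678701]), array([ 412.87004682, -320.2439263 ])] 109.8559954962073 [ 465.00370614 -337.54035666] -108.35
deck [array([ 574.69772833, -181.52677137]), array([ 457.87132153, -144.60314777]), array([ 403.17951752, -323.10071208])] 122.52250122283246 186.68844070386783 72.96 -107.53999999999999 O [ 488.93862293 -252.31374172]
deckS [array([ 524.10208102, -357.25937066]), array([ 578.32292812, -174.71180745]), array([ 465.13653499, -142.85663723])] 190.4298114663057 117.5836360118604 73.46 -105.72 O [ 494.61930801 -250.05800395]
jar [ 497.29253657 -223.94670393] [ 501.46912072 -223.02031568]
```

Measured poses: caddy origin ≈ (490,-253), heading 73°. The bar's middle is ≈ (464,-337), and its measured length of 107–110 mm fits the given 108. The bay origin is ≈ (520.5,240.7), heading 93.1°, and both cameras agree. Only the jars on the white deck are white or grey, so the choice is clear. Next I'm moving above the bar.

Request:
arm_command --pt "9 -37 0 0.7 60" --pt "9 -37 0 0.7 60" --pt "9 -37 0 0.7 60" --pt "9 -37 0 0.7 60" --pt "9 -37 0 0.7 60" --pt "9 -37 0 0.7 60" --pt "9 -37 0 0.7 60" --pt "9 -37 0 0.7 60" --pt "9 -37 0 0.7 60" --pt "9 -37 0 0.7 60" --squeeze 12

```text
time: 1.73
position: [333.3, 176.8, 222.9]
eef_rot: [180.0, 0.1, 163.1]
force: [1.3, -0.6, -0.4]
grip_width: 0.687
```

Request:
arm_command --pt "9 -37 0 0 50" --pt "9 -37 0 0 50" --pt "9 -37 0 0 50" --pt "9 -37 0 0 50" --pt "9 -37 0 0 50" --pt "9 -37 0 0 50" --pt "9 -37 0 0 50" --pt "9 -37 0 0 50" --pt "9 -37 0 0 50" --pt "9 -37 0 0 50"

```text
time: 2.57
position: [423.4, -193.7, 222.9]
eef_rot: [-180.0, 0.1, 163.0]
force: [-0.0, 1.0, 0.3]
grip_width: 0.568
```

Request:
arm_command --pt "9 -30 0 0 50" --pt "9 -30 0 0 50" --pt "9 -30 0 0 50" --pt "4 -15 0 0 50" --pt "0 0 0 0 50"

```text
time: 2.98
position: [454.4, -299.3, 221.4]
eef_rot: [-180.0, -0.1, 162.9]
force: [0.2, 0.6, -0.8]
grip_width: 0.567
```

```bash
python3 - <<'E'
from h import *
print(camera_params('wrist'))
im,d=grab_frame('wrist'); cv2.imwrite('pics/w1.png',im[:,:,::-1])
print([(r['position'],r['p']) for r in recognise('push_bar','wrist')])
im,d=grab_frame('scene'); crop(im,100,60,300,210,4,'pics/s1.png')
E
```

```text
{'K': array([[325.1922621 ,   0.        , 278.75411157],
       [  0.        , 325.1922621 , 209.33277588],
       [  0.        ,   0.        ,   1.        ]]), 'R': array([[ 2.94067403e-01,  9.55784319e-01, -8.35124297e-04],
       [ 9.16496553e-01, -2.81731529e-01,  2.84009531e-01],
       [ 2.71216576e-01, -8.42833338e-02, -9.58821093e-01]]), 't': array([ 152.38886563, -535.30937869,  241.95150734])}
[([300.2, 193.8], 0.74)]
```

View pics/w1.png

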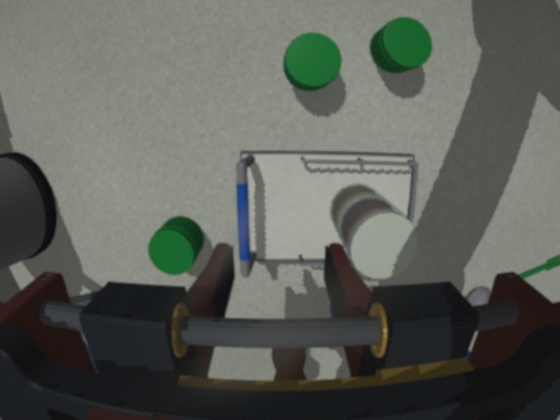

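View pics/s1.png

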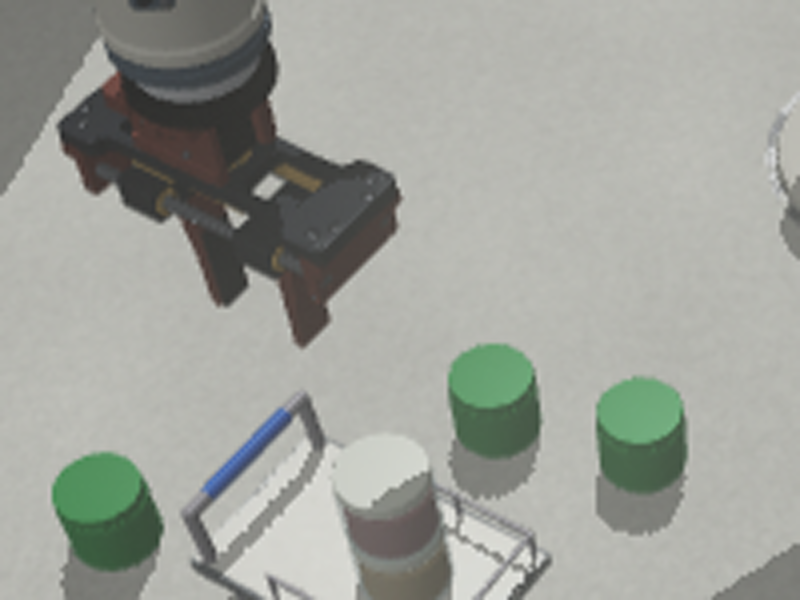

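The wrist view shows the blue bar from (244,160) to (246,270), and the gripper body's long side runs along the jaws. I'll keep the TCP at z≥81 so the body (about z 161) clears the jar top at 156. Measuring the bar from the wrist view:

```bash
cat >> h.py <<'E'
def wray(p,uv,h):
    K,R,t=p['K'],p['R'],p['t']
    x=np.array([uv[0]-K[0,2],uv[1]-K[1,2]]);r=np.linalg.norm(x);th=r/K[0,0]
    d=R.T@np.array([*(x/r*np.sin(th)),np.cos(th)]);c=-R.T@t
    return c+d*(h-c[2])/d[2]
E
python3 - <<'E'
from h import *
p=camera_params('wrist')
a,b=[wray(p,u,92)[:2] for u in ((243,163),(246,268))]
print(a,b,np.linalg.norm(a-b),(a+b)/2,np.degrees(np.arctan2(*(a-b)[::-1])))
a,b=[wray(p,u,92)[:2] for u in ((242.5,184),(244.5,254))];print(a,b,np.degrees(np.arctan2(*(a-b)[::-1])))
print(manip.read_state()['position'])
E
```

```text
[ 411.69376393 -316.86090366] [ 512.89995953 -348.12465475] 105.92504972364003 [ 462.29686173 -332.49277921] 162.83348323589186
[ 430.21834692 -323.46866883] [ 497.71706592 -344.43860793] 162.74146118308758
[ 454.34226059 -295.94396484  222.6938134 ]
```

Request:
arm_command --pt "5 -20 -5 0 50" --pt "4 -19 -15 0 50" --pt "0 0 -30 0 50" --pt "0 0 -35 0 50" --pt "0 0 -25 0 50" --pt "0 0 -15 0 50" --pt "0 0 -10 0 50" --pt "0 0 -6 0 50" --pt "0 0 0 0 50"

```text
time: 3.88
position: [463.4, -334.6, 81.3]
eef_rot: [180.0, -0.0, 163.1]
force: [0.3, 0.7, -0.6]
grip_width: 0.57
```

```bash
python3 - <<'E'
from h import *
s=manip.read_state();print(s['position'],s['force'])
im,d=grab_frame('wrist'); cv2.imwrite('pics/w2.png',im[:,:,::-1])
im,d=grab_frame('scene'); crop(im,100,110,260,240,5,'pics/s2.png')
E
```

```text
[ 463.38162421 -334.64494241   81.2552805 ] [ 0.28556927  0.66105056 -0.56442626]
```

View pics/w2.png

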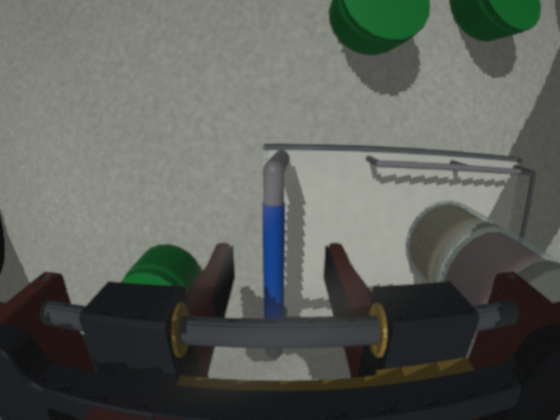

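View pics/s2.png

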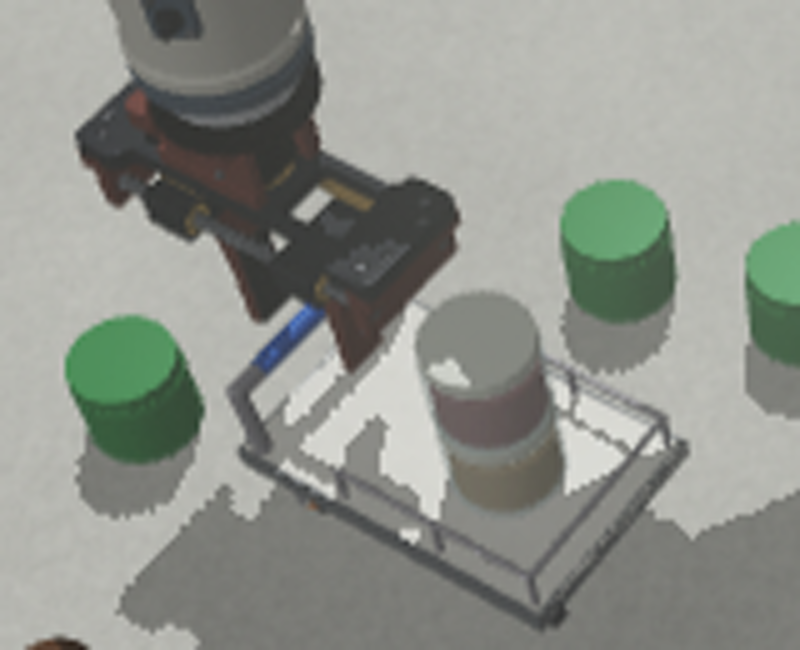

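The bar is between the fingers at (274,290) and nearly centred, with the body clear of the jars. Closing.

Request:
arm_command --pt "0 0 0 0 35" --pt "0 0 0 0 25" --pt "0 0 0 0 20" --pt "0 0 0 0 16" --pt "0 0 0 0 12" --pt "0 0 0 0 9" --pt "0 0 0 0 6" --pt "0 0 0 0 4" --pt "0 0 0 0 4" --squeeze 15

```text
time: 4.73
position: [463.4, -335.8, 81.7]
eef_rot: [-180.0, 0.0, 163.1]
force: [-1.2, -0.6, 0.1]
grip_width: 0.106
```

```bash
python3 - <<'E'
from h import *
s=manip.read_state();print(s['position'],s['force'],s['torque'],s['grip_width']*87.8)
im,d=grab_frame('top'); cv2.imwrite('pics/t3.png',im[:,:,::-1]);crop(im,320,160,430,250,7,'pics/t3c.png')
E
```

```text
[ 463.43027929 -335.7566795    81.71436782] [-1.16162571 -0.60235567  0.1262651 ] [-0.18750872  0.07487801 -0.04781353] 9.33632388265946
```

View pics/t3c.png

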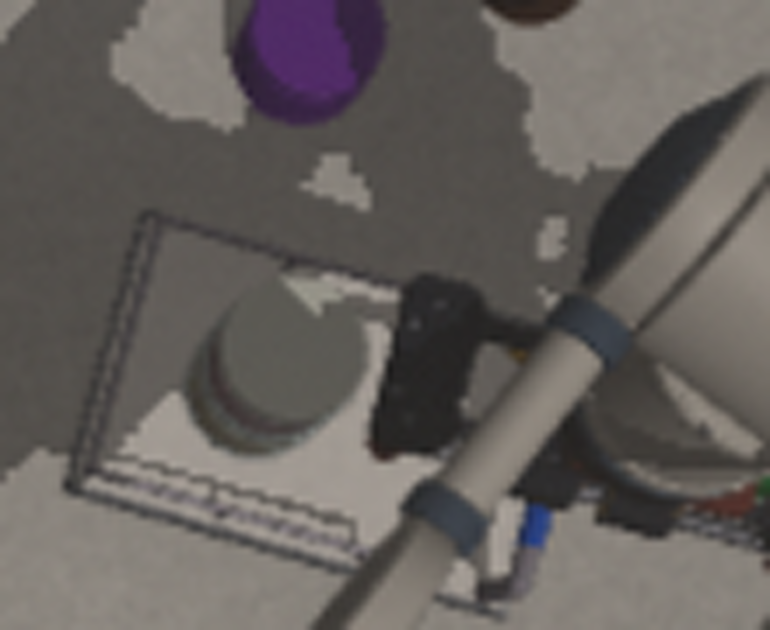

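```bash
cat > plan.py <<'E'
from h import *
def sim(B,th,segs):
    # segs list of (ds, dth) for axle per row ; returns rows for bar
    rows=[];C=np.array(B,float);
    A=C+20*np.array([np.cos(np.radians(th)),np.sin(np.radians(th))]);
    for ds,dt in segs:
        m=np.radians(th+dt/2);A=A+ds*np.array([np.cos(m),np.sin(m)]);th+=dt
        Bn=A-20*np.array([np.cos(np.radians(th)),np.sin(np.radians(th))])
        r=np.round(Bn-C,1);C=C+r;rows.append([r[0],r[1],0,round(dt,2),4])
    return rows,C,th
BAY=np.array([520.5,240.7]);BH=93.1
def inbay(P,O=BAY,h=BH):
    u=np.array([np.cos(np.radians(h)),np.sin(np.radians(h))]);d=np.asarray(P)-O
    return d@u, d@np.array([-u[1],u[0]])
def show(rows):
    for i in range(0,len(rows),10): print([[float(x) for x in r] for r in rows[i:i+10]])
E
python3 - <<'E'
from plan import *
B=(463.5,-335.6);th=73.06
for L,N in ((150,34),(160,30)):
  for n in range(20,44):
    tot=20.04;segs=[(1,0),(2,0),(3,0),(4,0)]+[(5,0)]*((L-10)//5)+[(5,tot/n)]*n
    r,C,t=sim(B,th,segs);u=np.array([np.cos(np.radians(t)),np.sin(np.radians(t))])
    b=inbay(C); 
    if abs(b[1])<1.5: print(L,n,C,t,'bar in bay',b,'nose x',b[0]+183)
E
```

```text
150 33 [533.9 -30. ] 93.10000000000007 bar in bay (np.float64(-271.0285327513012), np.float64(1.2587432926074145)) nose x -88.02853275130121
150 34 [534.5 -25. ] 93.10000000000014 bar in bay (np.float64(-266.068296687461), np.float64(0.38922722548790334)) nose x -83.06829668746099
150 35 [535.1 -20.1] 93.09999999999977 bar in bay (np.float64(-261.2079142906535), np.float64(-0.4748809603333582)) nose x -78.20791429065349
150 36 [535.7 -15.2] 93.1000000000002 bar in bay (np.float64(-256.3475318938459), np.float64(-1.3389891461542784)) nose x -73.34753189384588
160 29 [534.4 -40.2] 93.10000000000011 bar in bay (np.float64(-281.240646195121), np.float64(1.3110788498892463)) nose x -98.24064619512097
160 30 [535.  -35.2] 93.1000000000002 bar in bay (np.float64(-276.2804101312808), np.float64(0.44156278276973326)) nose x -93.2804101312808
160 31 [535.6 -30.3] 93.09999999999984 bar in bay (np.float64(-271.4200277344732), np.float64(-0.42254540305152954)) nose x -88.4200277344732
160 32 [536.2 -25.4] 93.09999999999997 bar in bay (np.float64(-266.5596453376656), np.float64(-1.2866535888725668)) nose x -83.55964533766559
```

Request:
arm_command --pt "0.3 1 0 0 4" --pt "0.6 1.9 0 0 4" --pt "0.9 2.9 0 0 4" --pt "1.2 3.8 0 0 4" --pt "1.5 4.8 0 0 4" --pt "1.5 4.8 0 0 4" --pt "1.4 4.8 0 0 4" --pt "1.5 4.8 0 0 4" --pt "1.4 4.8 0 0 4" --pt "1.5 4.8 0 0 4"

```text
time: 5.62
position: [475.5, -296.6, 81.7]
eef_rot: [-180.0, 0.0, 163.1]
force: [-0.6, -2.2, 1.8]
grip_width: 0.104
```

Request:
arm_command --pt "1.4 4.8 0 0 4" --pt "1.5 4.8 0 0 4" --pt "1.4 4.8 0 0 4" --pt "1.5 4.8 0 0 4" --pt "1.4 4.8 0 0 4" --pt "1.5 4.8 0 0 4" --pt "1.4 4.8 0 0 4" --pt "1.5 4.8 0 0 4" --pt "1.4 4.8 0 0 4" --pt "1.5 4.8 0 0 4"

```text
time: 6.45
position: [489.9, -248.8, 81.7]
eef_rot: [-180.0, 0.0, 163.1]
force: [0.1, -0.8, 1.8]
grip_width: 0.104
```

```bash
python3 - <<'E'
from h import *
s=manip.read_state();print(s['position'],s['eef_rot'],s['force'],s['torque'],s['grip_width']*87.8)
im,d=grab_frame('top'); cv2.imwrite('pics/t4.png',im[:,:,::-1]);crop(im,270,150,400,250,6,'pics/t4c.png')
im,d=grab_frame('scene'); cv2.imwrite('pics/s4.png',im[:,:,::-1]); crop(im,160,130,290,240,6,'pics/s4c.png')
for t in('wheel_l','wheel_r'):print([(r['position'],r['p']) for r in recognise(t,'scene')])
E
```

```text
[ 489.91545019 -248.7588605    81.71804711] [-1.79996202e+02  7.67644802e-03  1.63061164e+02] [ 0.05225733 -0.7588003   1.83741943] [-0.24287951 -0.01944661  0.06922123] 9.159394191497512
[]
[]
```

View pics/t4c.png

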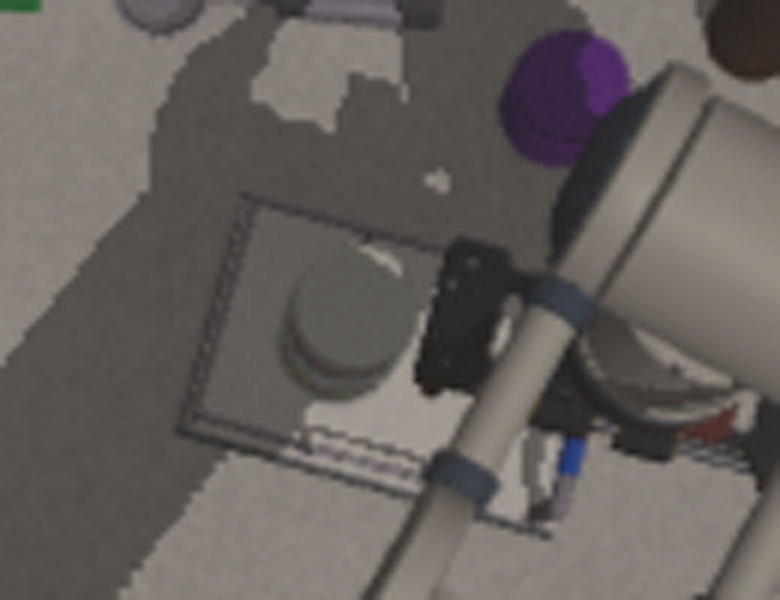

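View pics/s4c.png

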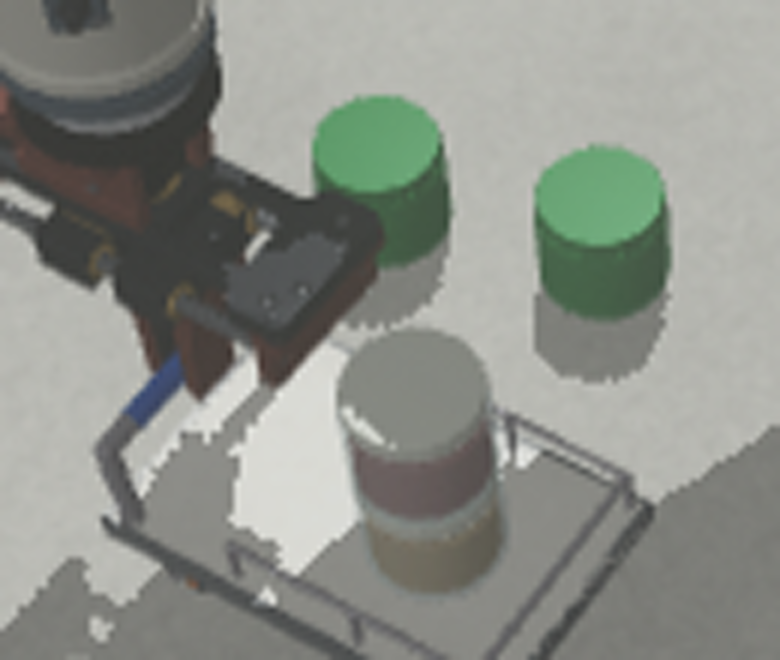

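```bash
python3 - <<'E'
from plan import *
B=(489.8,-249.2);th=73.06
# smooth curvature ramps
best=None
for L in range(5,16):
  n=34
  w=np.ones(n);w[:4]=[.2,.4,.6,.8];w[-4:]=[.8,.6,.4,.2];w*=20.04/w.sum()
  segs=[(5,0)]*L+[(5,x) for x in w.round(2)]
  r,C,t=sim(B,th,segs);b=inbay(C);print(L,C,t,b,b[0]+183)
  if best is None or abs(b[1])<best[0]: best=(abs(b[1]),r,L)
print(best[2]);show(best[1])
E
```

```text
5 [524.3 -58.4] 93.14000000000004 (np.float64(-298.86781758391186), np.float64(12.38053361650669)) -115.86781758391186
6 [525.8 -53.6] 93.14000000000004 (np.float64(-294.15595978582326), np.float64(10.623150308690567)) -111.15595978582326
7 [527.2 -48.8] 93.14000000000004 (np.float64(-289.43869410643606), np.float64(8.965620667906743)) -106.43869410643606
8 [528.7 -44.1] 93.14000000000004 (np.float64(-284.82668997538), np.float64(7.21364524138921)) -101.82668997538002
9 [530.1 -39.3] 93.14000000000004 (np.float64(-280.10942429599294), np.float64(5.556115600605274)) -97.10942429599294
10 [531.6 -34.5] 93.14000000000004 (np.float64(-275.3975664979043), np.float64(3.798732292789378)) -92.39756649790428
11 [533.  -29.7] 93.14000000000004 (np.float64(-270.6803008185171), np.float64(2.141202652005666)) -87.68030081851708
12 [534.5 -24.9] 93.14000000000004 (np.float64(-265.9684430204285), np.float64(0.3838193441896563)) -82.96844302042848
13 [536.  -20.1] 93.14000000000004 (np.float64(-261.25658522233977), np.float64(-1.3735639636268127)) -78.25658522233977
14 [537.4 -15.4] 93.1400000000000
[... 792 characters left out ...]
, 4.9, 0.0, 0.67, 4.0], [1.2, 4.8, 0.0, 0.67, 4.0], [1.2, 4.9, 0.0, 0.67, 4.0], [1.0, 4.9, 0.0, 0.67, 4.0], [1.1, 4.9, 0.0, 0.67, 4.0], [1.0, 4.9, 0.0, 0.67, 4.0], [0.9, 4.9, 0.0, 0.67, 4.0], [0.8, 4.9, 0.0, 0.67, 4.0], [0.8, 5.0, 0.0, 0.67, 4.0]]
[[0.8, 4.9, 0.0, 0.67, 4.0], [0.7, 5.0, 0.0, 0.67, 4.0], [0.6, 5.0, 0.0, 0.67, 4.0], [0.6, 4.9, 0.0, 0.67, 4.0], [0.5, 5.0, 0.0, 0.67, 4.0], [0.5, 5.0, 0.0, 0.67, 4.0], [0.3, 5.0, 0.0, 0.67, 4.0], [0.4, 5.0, 0.0, 0.67, 4.0], [0.3, 5.0, 0.0, 0.67, 4.0], [0.2, 5.0, 0.0, 0.67, 4.0]]
[[0.2, 5.0, 0.0, 0.67, 4.0], [0.1, 5.0, 0.0, 0.67, 4.0], [-0.0, 5.0, 0.0, 0.53, 4.0], [-0.1, 5.0, 0.0, 0.4, 4.0], [-0.2, 5.0, 0.0, 0.27, 4.0], [-0.2, 5.0, 0.0, 0.13, 4.0]]
```

Request:
arm_command --pt "1.5 4.8 0 0 4" --pt "1.4 4.8 0 0 4" --pt "1.5 4.7 0 0 4" --pt "1.4 4.8 0 0 4" --pt "1.5 4.8 0 0 4" --pt "1.4 4.8 0 0 4" --pt "1.5 4.8 0 0 4" --pt "1.5 4.8 0 0 4" --pt "1.4 4.7 0 0 4" --pt "1.5 4.8 0 0 4"

```text
time: 7.48
position: [504.4, -200.9, 81.7]
eef_rot: [-180.0, -0.0, 163.1]
force: [-1.8, -1.1, 2.6]
grip_width: 0.11
```

Request:
arm_command --pt "1.4 4.8 0 0 4" --pt "1.5 4.8 0 0 4" --pt "1.5 4.8 0 0.13 4" --pt "1.5 4.7 0 0.27 4" --pt "1.5 4.8 0 0.4 4" --pt "1.6 4.7 0 0.53 4" --pt "1.5 4.8 0 0.67 4" --pt "1.5 4.8 0 0.67 4" --pt "1.4 4.8 0 0.67 4" --pt "1.4 4.8 0 0.67 4"

```text
time: 8.32
position: [519.6, -153.1, 81.6]
eef_rot: [180.0, 0.0, 167.1]
force: [-0.7, -1.6, 3.5]
grip_width: 0.108
```

Request:
arm_command --pt "1.3 4.8 0 0.67 4" --pt "1.3 4.9 0 0.67 4" --pt "1.2 4.8 0 0.67 4" --pt "1.2 4.9 0 0.67 4" --pt "1 4.9 0 0.67 4" --pt "1.1 4.9 0 0.67 4" --pt "1 4.9 0 0.67 4" --pt "0.9 4.9 0 0.67 4" --pt "0.8 4.9 0 0.67 4" --pt "0.8 5 0 0.67 4"

```text
time: 9.15
position: [530.0, -104.2, 81.7]
eef_rot: [-180.0, 0.0, 173.8]
force: [2.3, -1.9, 2.2]
grip_width: 0.11
```

```bash
python3 - <<'E'
from h import *
s=manip.read_state();print(s['position'],s['eef_rot'],s['force'],s['torque'],s['grip_width']*87.8)
im,d=grab_frame('top'); cv2.imwrite('pics/t5.png',im[:,:,::-1]);crop(im,210,150,340,250,6,'pics/t5c.png')
im,d=grab_frame('scene'); cv2.imwrite('pics/s5.png',im[:,:,::-1]); crop(im,220,150,350,260,6,'pics/s5c.png')
E
```

```text
[ 530.01734885 -104.24591056   81.71191061] [-1.79996007e+02  2.94176654e-02  1.73838280e+02] [ 2.34933717 -1.85914175  2.213464  ] [-0.27012987 -0.3983474  -0.12306354] 9.664406858721723
```

View pics/t5c.png

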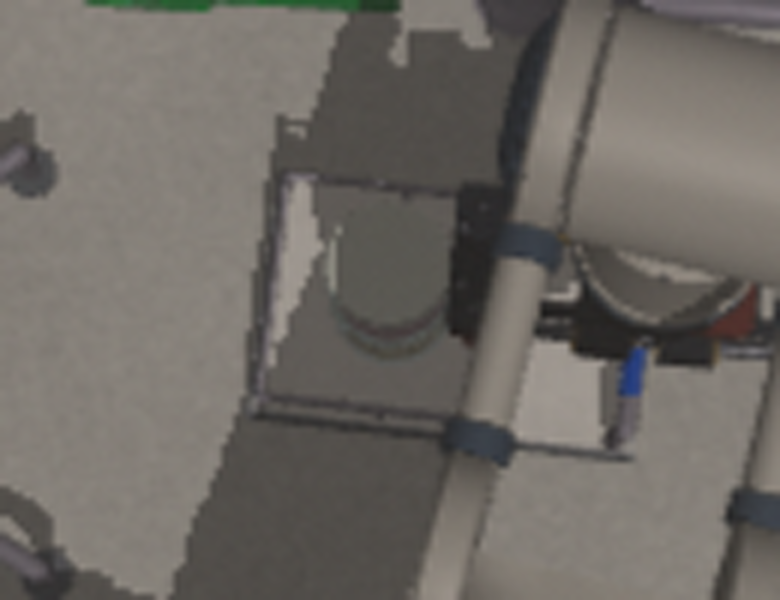

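View pics/s5c.png

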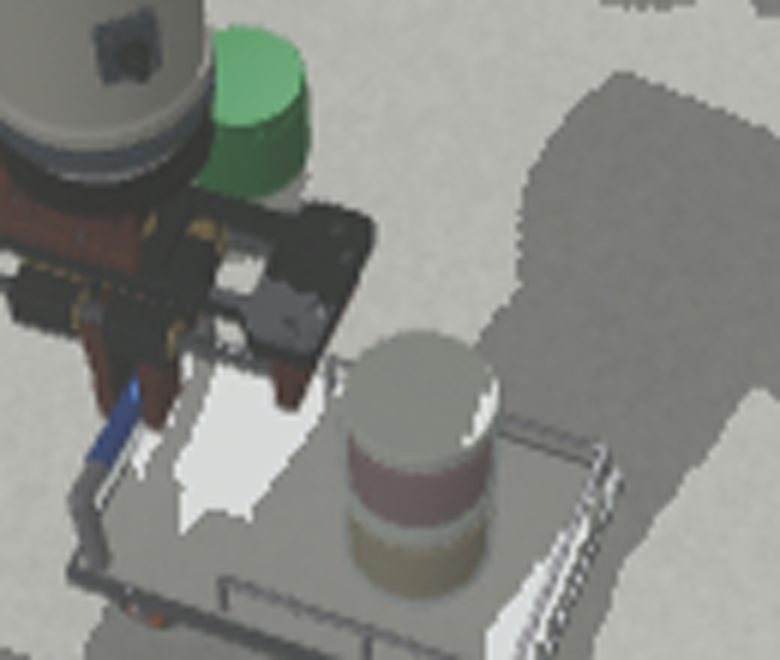

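Rolling well at about 2 N with the jars upright. Continuing the arc.

Request:
arm_command --pt "0.8 4.9 0 0.67 4" --pt "0.7 5 0 0.67 4" --pt "0.6 5 0 0.67 4" --pt "0.6 4.9 0 0.67 4" --pt "0.5 5 0 0.67 4" --pt "0.5 5 0 0.67 4" --pt "0.3 5 0 0.67 4" --pt "0.4 5 0 0.67 4" --pt "0.3 5 0 0.67 4" --pt "0.2 5 0 0.67 4"

```text
time: 10.08
position: [534.7, -54.4, 81.6]
eef_rot: [180.0, -0.0, -179.5]
force: [1.6, -1.4, 3.7]
grip_width: 0.108
```

```bash
python3 - <<'E'
from h import *
s=manip.read_state();print(s['position'],s['eef_rot'],s['force'],s['torque'],s['grip_width']*87.8)
im,d=grab_frame('top'); cv2.imwrite('pics/t6.png',im[:,:,::-1]);crop(im,110,150,310,250,4,'pics/t6c.png');crop(im,220,160,310,240,8,'pics/t6d.png')
im,d=grab_frame('scene'); cv2.imwrite('pics/s6.png',im[:,:,::-1]); crop(im,240,180,370,290,6,'pics/s6c.png')
E
```

```text
[534.67253011 -54.35769422  81.64180727] [ 1.79998713e+02 -1.19603601e-03 -1.79456900e+02] [ 1.63764004 -1.35541536  3.66165218] [-0.22515041 -0.32672712 -0.09686673] 9.508853037109864
```

View pics/t6d.png

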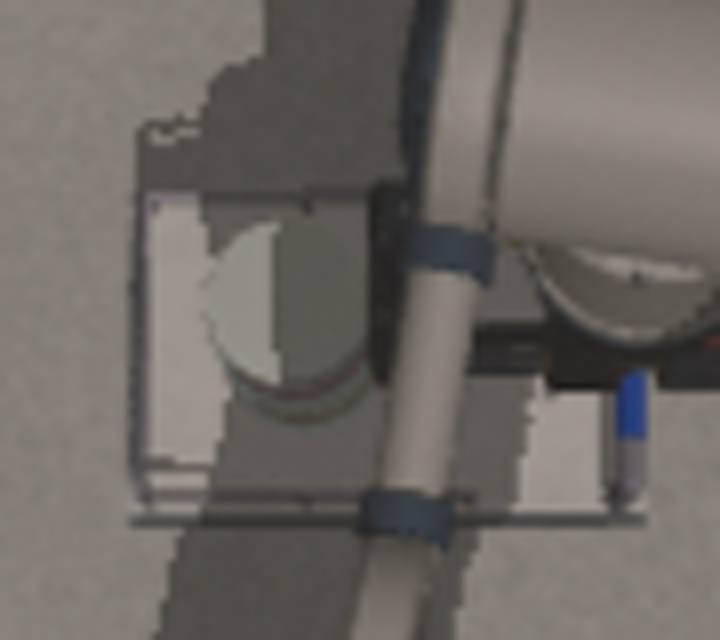

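View pics/s6c.png

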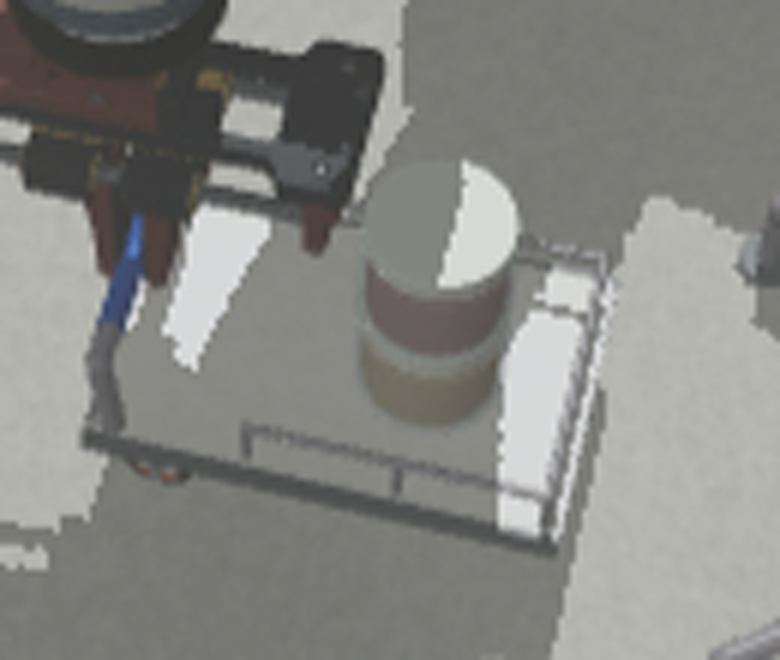

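```bash
python3 - <<'E'
from plan import *
T=lambda x,y,h:ray('top',(220+(x+.5)/8-.5,160+(y+.5)/8-.5),h)[:2]
S=lambda x,y,h:ray('scene',(240+(x+.5)/6-.5,180+(y+.5)/6-.5),h)[:2]
a,b=T(131,520,48),T(645,520,48);v=a-b;print('R edge',a,b,np.linalg.norm(v),np.degrees(np.arctan2(v[1],v[0])))
a2,b2=S(555,545,48),S(85,435,48);v=a2-b2;print('L edge S',a2,b2,np.linalg.norm(v),np.degrees(np.arctan2(v[1],v[0])))
h=np.radians(90.5);u=np.array([np.cos(h),np.sin(h)]);n=np.array([-u[1],u[0]])
print('O from R', a-95*u+62*n, (a+b)/2+62*n,'O from L',(a2+b2)/2-62*n)
print('O from bar cmd',np.array([534.5,-54.8])+88*u)
print('jar top',T(287,305,156),S(440,225,156), 'expect O+30u')
g=T(632,404,92);print(g)
E
```

```text
R edge [475.47738013 129.05714779] [473.49201204 -59.19090517] 188.25852206635943 89.39574942206193
L edge S [599.99471697 128.69302347] [599.342772   -57.97332923] 186.66749118305682 89.79989139438997
O from R [414.30876177  33.5197199 ] [412.48705685  34.39207611] O from L [661.66638371  35.90089232]
O from bar cmd [533.73206488  33.19664923]
jar top [533.92853749  65.02332232] [539.36369838  64.87873209] expect O+30u
[509.1995715  -53.70237946]
```

```bash
cat > dep.py <<'E'
from h import *
def cloud(n):
    im,d=grab_frame(n);p=camera_params(n);K,R,t=p['K'],p['R'],p['t']
    v,u=np.indices(d.shape);m=d>0
    c=np.stack([(u-K[0,2])/K[0,0]*d,(v-K[1,2])/K[1,1]*d,d],-1)
    return ((c-t)@R)[m],im,d
def linefit(P):  # x as function of y
    k=np.ones(len(P),bool)
    for _ in range(6):
        a,b=np.polyfit(P[k,1],P[k,0],1);r=P[:,0]-a*P[:,1]-b;k=abs(r)<max(2*np.std(r[k]),1.0)
    return a,b,np.std(r[k]),k.sum()
E
python3 - <<'E'
from dep import *
for n in('top','scene'):
    X,im,d=cloud(n);np.save(f'{n}_c6.npy',X)
    m=(X[:,2]>38)&(X[:,2]<52)&(X[:,1]>255)&(X[:,1]<405)
    for lo,hi in((420,470),(565,610)):
        P=X[m&(X[:,0]>lo)&(X[:,0]<hi)];
        a,b,s,k=linefit(P);print(n,'rail',len(P),k,'hd',90-np.degrees(np.arctan(a)),'x@240.7',a*240.7+b,'sd',s,'z',np.median(P[:,2]))
    m=(X[:,2]>42)&(X[:,2]<52)&(X[:,1]>-65)&(X[:,1]<140)&(X[:,0]>460)&(X[:,0]<620)
    P=X[m];print(n,'deck',len(P),np.percentile(P[:,0],[.2,1,99,99.8]),np.percentile(P[:,1],[.2,1,99,99.8]),np.median(P[:,2]))
    # edges per y-bin
    for side,f in(('min',np.min),('max',np.max)):
        ys=np.arange(-55,125,6);e=[]
        for y in ys:
            q=P[(P[:,1]>y-3)&(P[:,1]<y+3)]
            if len(q)>3:e.append((f(q[:,0]),y))
        e=np.array(e);a,b,s,k=linefit(e);print('  ',side,'hd',90-np.degrees(np.arctan(a)),'x@35',a*35+b,s,k,len(e))
E
```

```text
top rail 196 196 hd 92.97180903725356 x@240.7 447.7452783726394 sd 3.436460271904819 z 46.352718787732925
top rail 183 178 hd 92.82402428997996 x@240.7 591.0173818244549 sd 3.271655032027327 z 46.71707123430408
top deck 991 [473.08115963 473.62450013 593.86527792 594.61525914] [-58.75972456 -50.25227485 129.44144883 129.81000897] 47.30255479372469
   min hd 90.7674912770714 x@35 474.428822173082 0.6012603717151597 22 27
   max hd 65.36820540833455 x@35 571.1483924478543 14.731095256899092 24 27
scene rail 308 272 hd 92.94029457498849 x@240.7 452.9105746958296 sd 2.520363559230316 z 45.74374380014852
scene rail 364 340 hd 92.85264069009278 x@240.7 596.1872898600689 sd 2.857617241172896 z 45.568154526815114
scene deck 2455 [475.86427927 479.29358414 600.00959968 600.81433791] [-59.39616035 -55.57979539 128.25701383 129.25653384] 46.713797905481535
   min hd 82.51018043634555 x@35 507.56825914476514 35.120221130635294 30 30
   max hd 89.87216731159117 x@35 600.0934977860037 0.5956764826899226 27 30
```

```bash
python3 - <<'E'
from plan import *
B=(534.5,-54.8);th=89.9
r,C,t=sim(B,th,[(5,.88)]*8+[(5,0)]*4+[(5,-.67)]*6);show(r);print(C,t)
E
```

```text
[[0.3, 5.0, 0.0, 0.88, 4.0], [0.2, 5.0, 0.0, 0.88, 4.0], [0.1, 5.0, 0.0, 0.88, 4.0], [0.0, 5.0, 0.0, 0.88, 4.0], [0.0, 5.0, 0.0, 0.88, 4.0], [-0.1, 5.0, 0.0, 0.88, 4.0], [-0.2, 5.0, 0.0, 0.88, 4.0], [-0.2, 5.1, 0.0, 0.88, 4.0], [-0.6, 4.9, 0.0, 0.0, 4.0], [-0.6, 5.0, 0.0, 0.0, 4.0]]
[[-0.6, 4.9, 0.0, 0.0, 4.0], [-0.6, 5.0, 0.0, 0.0, 4.0], [-0.9, 4.9, 0.0, -0.67, 4.0], [-0.7, 5.0, 0.0, -0.67, 4.0], [-0.7, 5.0, 0.0, -0.67, 4.0], [-0.6, 4.9, 0.0, -0.67, 4.0], [-0.6, 5.0, 0.0, -0.67, 4.0], [-0.5, 5.0, 0.0, -0.67, 4.0]]
[528.2  34.9] 92.91999999999996
```

Request:
arm_command --pt "0.3 5 0 0.88 4" --pt "0.2 5 0 0.88 4" --pt "0.1 5 0 0.88 4" --pt "0 5 0 0.88 4" --pt "0 5 0 0.88 4" --pt "-0.1 5 0 0.88 4" --pt "-0.2 5 0 0.88 4" --pt "-0.2 5.1 0 0.88 4" --pt "-0.6 4.9 0 0 4" --pt "-0.6 5 0 0 4"

```text
time: 11.12
position: [533.6, -4.4, 81.7]
eef_rot: [-180.0, 0.0, -172.5]
force: [1.6, -2.2, 3.1]
grip_width: 0.105
```

```bash
python3 - <<'E'
from dep import *
s=manip.read_state();print(s['position'],s['eef_rot'],s['force'],s['torque'],s['grip_width']*87.8)
X,im,d=cloud('top'); cv2.imwrite('pics/t7.png',im[:,:,::-1]);crop(im,190,160,290,240,8,'pics/t7d.png')
X,im,d=cloud('scene'); cv2.imwrite('pics/s7.png',im[:,:,::-1]); crop(im,270,190,400,290,6,'pics/s7c.png')
E
```

```text
[533.59960744  -4.42089143  81.6538118 ] [-1.79990015e+02  1.26757654e-02 -1.72475242e+02] [ 1.58204883 -2.17748825  3.05975141] [-0.12818295 -0.29254855  0.02957802] 9.253396745684523
```

View pics/t7d.png

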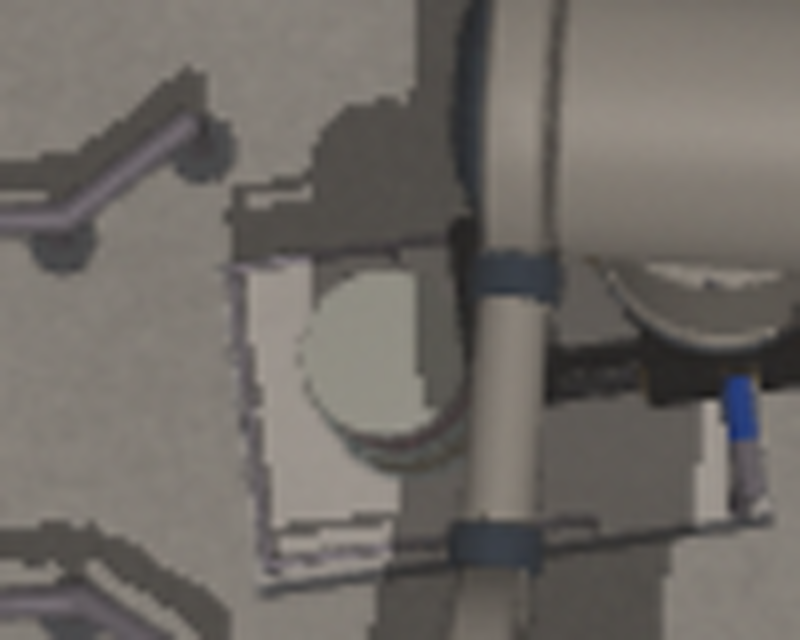

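View pics/s7c.png

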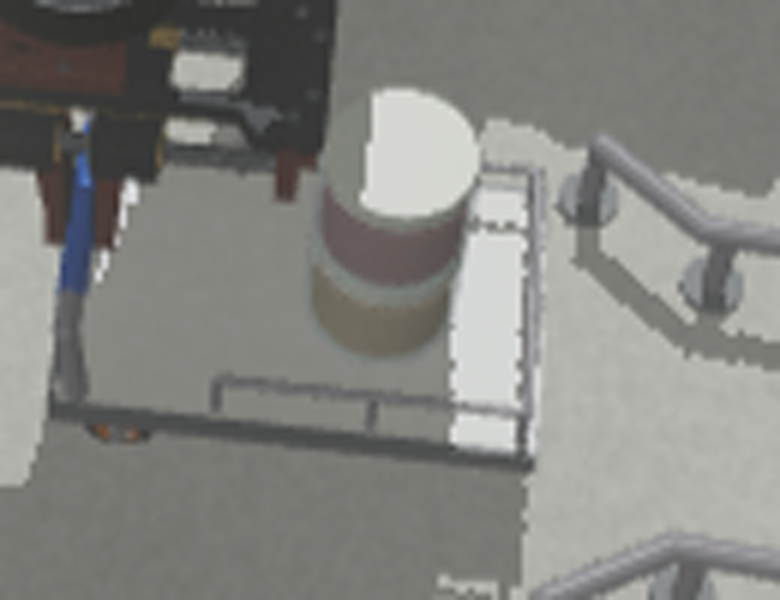

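```bash
cat >> plan.py <<'E'
def caddy(topL,scR):  # px pairs (front, rear) of band mid-line z=42
    out=[]
    for n,(a,b),O,sg in(('top',topL,(519.65,240.7),-1),('scene',scR,(521.2,240.7),1)):
        a=ray(n,a,42)[:2];b=ray(n,b,42)[:2];v=a-b;h=np.arctan2(v[1],v[0]);nn=np.array([-np.sin(h),np.cos(h)])
        C=(a+b)/2+sg*62*nn; bx=inbay(C,np.array(O),92.95)
        print(n,'len',np.linalg.norm(v).round(1),'hd',np.degrees(h).round(2),'O',C.round(1),'bay',np.round(bx,1),'axle y',(bx[1]-68*np.sin(h-np.radians(92.95))).round(1),'front x',(bx[0]+95).round(1),'nose y',(bx[1]+95*np.sin(h-np.radians(92.95))).round(1))
def px(x0,y0,s):return lambda x,y:(x0+(x+.5)/s-.5,y0+(y+.5)/s-.5)
E
python3 - <<'E'
from plan import *
t=px(190,160,8);s=px(270,190,6)
caddy((t(262,592),t(770,520)),(s(531,459),s(52,410)))
t=px(220,160,8);s=px(240,180,6)
caddy((t(131,520),t(645,520)),(s(555,545),s(85,435)))
E
```

```text
top len 188.4 hd 97.53 O [523.9  84.4] bay [-156.3    3.8] axle y -1.6 front x -61.3 nose y 11.4
scene len 185.7 hd 98.0 O [522.4  83.9] bay [-156.7    6.9] axle y 0.9 front x -61.7 nose y 15.3
top len 189.1 hd 89.4 O [537.3  34.5] bay [-206.8   -7. ] axle y -2.8 front x -111.8 nose y -12.9
scene len 187.8 hd 89.8 O [534.6  34.9] bay [-206.2   -2.7] axle y 1.0 front x -111.2 nose y -8.0
```

```bash
python3 - <<'E'
from plan import *
r,C,t=sim((533.3,-4.8),97.5,[(4,-.5),(4,-.8),(4,-.9),(4,-.9),(4,-.8),(4,-.65)]);show(r);print(C,t)
E
```

```text
[[-0.7, 3.9, 0.0, -0.5, 4.0], [-0.7, 4.0, 0.0, -0.8, 4.0], [-0.7, 3.9, 0.0, -0.9, 4.0], [-0.7, 4.0, 0.0, -0.9, 4.0], [-0.5, 4.0, 0.0, -0.8, 4.0], [-0.5, 3.9, 0.0, -0.65, 4.0]]
[529.5  18.9] 92.94999999999999
```

Request:
arm_command --pt "-0.7 3.9 0 -0.5 4" --pt "-0.7 4 0 -0.8 4" --pt "-0.7 3.9 0 -0.9 4" --pt "-0.7 4 0 -0.9 4" --pt "-0.5 4 0 -0.8 4" --pt "-0.5 3.9 0 -0.65 4"

```text
time: 11.72
position: [529.6, 19.2, 81.6]
eef_rot: [-180.0, -0.0, -177.1]
force: [0.8, -0.7, 2.7]
grip_width: 0.105
```

```bash
python3 - <<'E'
from dep import *
s=manip.read_state();print(s['position'],s['eef_rot'],s['force'],s['torque'],s['grip_width']*87.8)
X,im,d=cloud('top'); cv2.imwrite('pics/t8.png',im[:,:,::-1]);crop(im,190,160,290,240,8,'pics/t8d.png')
X,im,d=cloud('scene'); cv2.imwrite('pics/s8.png',im[:,:,::-1]); crop(im,280,190,410,290,6,'pics/s8c.png')
im,d=grab_frame('wrist'); cv2.imwrite('pics/w8.png',im[:,:,::-1])
E
```

```text
[529.55961256  19.16435124  81.63590925] [-1.79998036e+02 -1.81416653e-02 -1.77121076e+02] [ 0.75728915 -0.65992932  2.69472617] [-0.14464633 -0.19810225  0.11038102] 9.25905104842866
```

View pics/t8d.png

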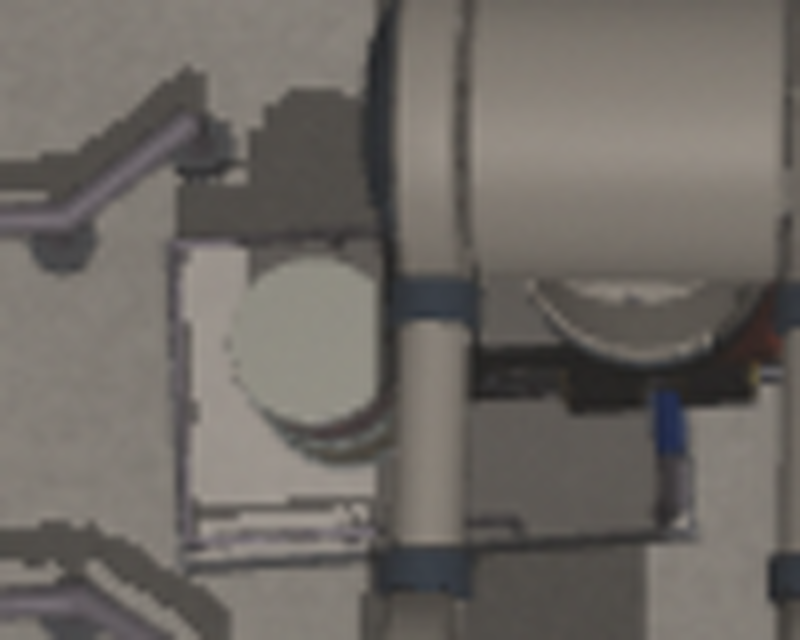

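View pics/s8c.png

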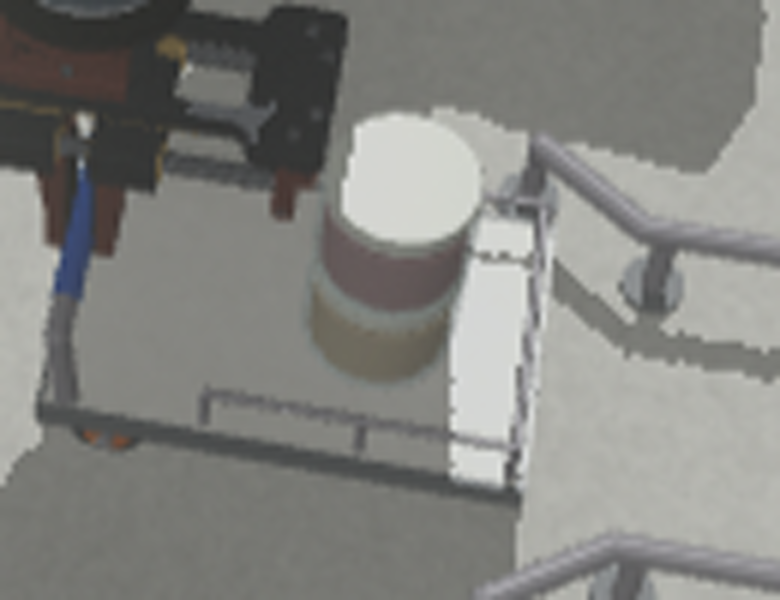

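View pics/w8.png

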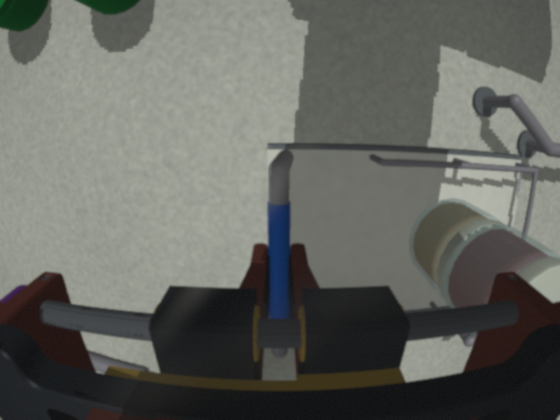

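```bash
python3 - <<'E'
from plan import *
t=px(190,160,8);s=px(280,190,6)
caddy((t(185,569),t(692,537)),(s(519,494),s(41,413)))
# overlay: caddy rect + rails (model), upscaled
def over(n,file,out,x0,y0,x1,y1,sc,O,h,bo,bh):
    im=cv2.imread(file);c=cv2.resize(im[y0:y1,x0:x1],None,fx=sc,fy=sc,interpolation=cv2.INTER_CUBIC)
    P=lambda X:tuple(np.round(((proj(n,X)-[x0,y0])+.5)*sc-.5).astype(int))
    R=lambda O,h,p,z:(O[0]+p[0]*np.cos(np.radians(h))-p[1]*np.sin(np.radians(h)),O[1]+p[0]*np.sin(np.radians(h))+p[1]*np.cos(np.radians(h)),z)
    for z,col in((48,(0,255,255)),(36,(0,0,255))):
        q=[P(R(O,h,p,z)) for p in((95,62),(95,-62),(-95,-62),(-95,62))]
        for i in range(4):cv2.line(c,q[i],q[(i+1)%4],col,1)
    for sg in(1,-1):
        for off in (66,78):
            q=[P(R(bo,bh,p,42)) for p in((-45,sg*(off+32)),(0,sg*off),(175,sg*off))]
            for i in range(2):cv2.line(c,q[i],q[i+1],(0,255,0),1)
    cv2.imwrite(out,c)
O=(524.7,107);
over('top','pics/t8.png','pics/t8o.png',115,160,285,245,4.7,O,92.95,(519.65,240.7),92.95)
over('scene','pics/s8.png','pics/s8o.png',275,185,475,310,4,O,92.95,(521.2,240.7),92.95)
E
```

```text
top len 186.8 hd 93.04 O [525.7 108.1] bay [-132.7    0.8] axle y 0.7 front x -37.7 nose y 0.9
scene len 185.8 hd 93.75 O [525.2 108. ] bay [-132.8    2.8] axle y 1.9 front x -37.8 nose y 4.1
```

View pics/t8o.png

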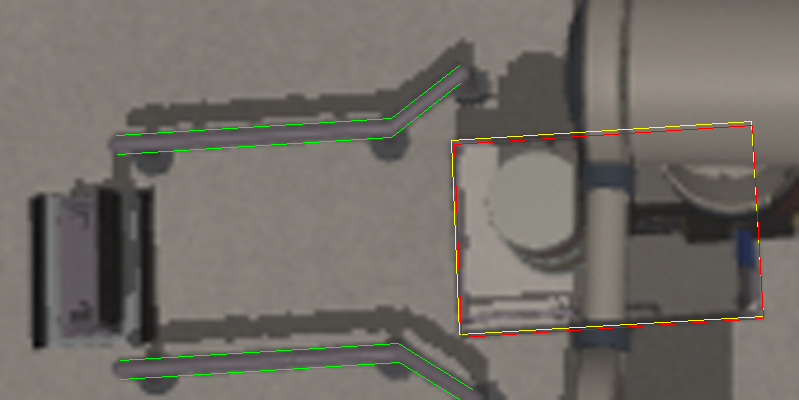

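View pics/s8o.png

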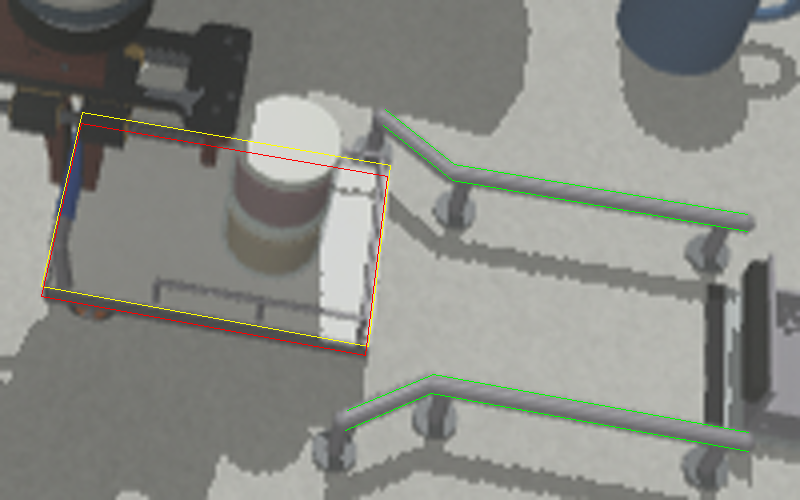

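```bash
cat >> plan.py <<'E'
def over(n,file,out,x0,y0,x1,y1,sc,O,h,bo,bh):
    im=cv2.imread(file);c=cv2.resize(im[y0:y1,x0:x1],None,fx=sc,fy=sc,interpolation=cv2.INTER_CUBIC)
    P=lambda X:tuple(np.round(((proj(n,X)-[x0,y0])+.5)*sc-.5).astype(int))
    R=lambda O,h,p,z:(O[0]+p[0]*np.cos(np.radians(h))-p[1]*np.sin(np.radians(h)),O[1]+p[0]*np.sin(np.radians(h))+p[1]*np.cos(np.radians(h)),z)
    for z,col in((48,(0,255,255)),(36,(0,0,255))):
        q=[P(R(O,h,p,z)) for p in((95,62),(95,-62),(-95,-62),(-95,62))]
        for i in range(4):cv2.line(c,q[i],q[(i+1)%4],col,1)
    for sg in(1,-1):
        for off in (66,78):
            q=[P(R(bo,bh,p,42)) for p in((-45,sg*(off+32)),(0,sg*off),(175,sg*off))]
            for i in range(2):cv2.line(c,q[i],q[i+1],(0,255,0),1)
    cv2.imwrite(out,c)
E
python3 - <<'E'
from plan import *
O=(525.2,107.5)
over('top','pics/t8.png','pics/a.png',205,210,285,240,10,O,92.95,(519.65,240.7),92.95)
over('scene','pics/s8.png','pics/b.png',280,250,370,290,8.8,O,92.95,(521.2,240.7),92.95)
a=cv2.imread('pics/a.png');b=cv2.imread('pics/b.png');w=min(a.shape[1],b.shape[1]);b=b[:290]
cv2.imwrite('pics/ab8.png',np.vstack([a[:,:w],b[:,:w]]))
over('top','pics/t8.png','pics/a.png',130,170,220,245,8,O,92.95,(519.65,240.7),92.95)
E
```

```text
(no output)
```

View pics/ab8.png

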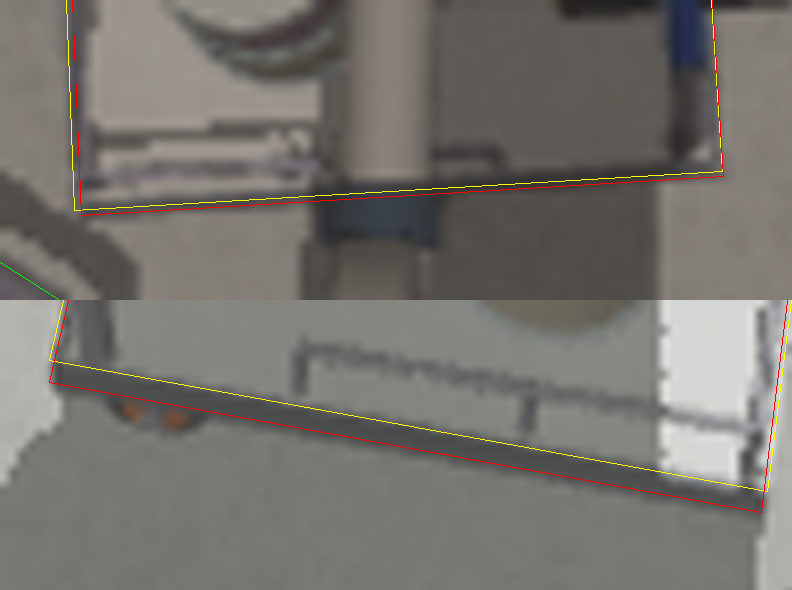

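View pics/a.png

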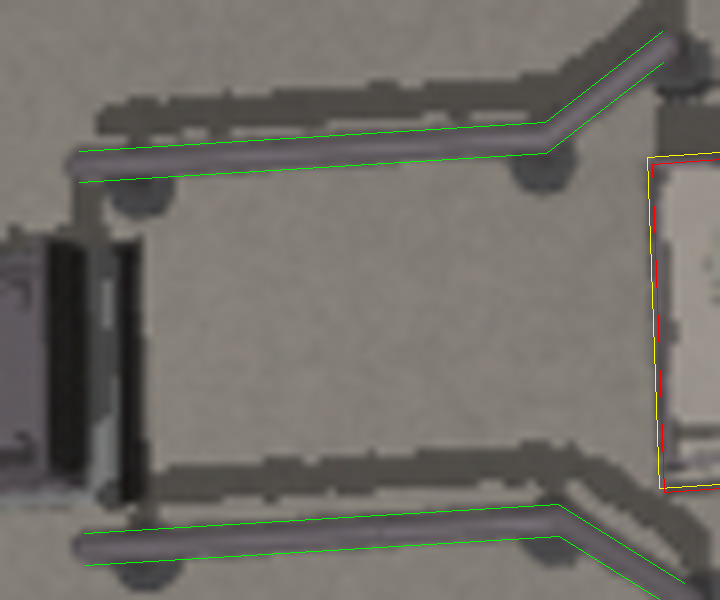

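```bash
python3 - <<'E'
from plan import *
r,C,t=sim((529.5,18.9),92.95,[(4,-.5),(4,-.6),(4,-.6)]+[(4,0)]*8+[(4,.6),(4,.6),(4,.5)]);show(r);print(C,t)
E
```

```text
[[-0.4, 4.0, 0.0, -0.5, 4.0], [-0.3, 4.0, 0.0, -0.6, 4.0], [-0.3, 4.0, 0.0, -0.6, 4.0], [-0.1, 4.0, 0.0, 0.0, 4.0], [-0.1, 4.0, 0.0, 0.0, 4.0], [-0.1, 4.0, 0.0, 0.0, 4.0], [-0.1, 4.0, 0.0, 0.0, 4.0], [-0.1, 4.0, 0.0, 0.0, 4.0], [-0.1, 4.0, 0.0, 0.0, 4.0], [-0.1, 4.0, 0.0, 0.0, 4.0]]
[[-0.0, 4.0, 0.0, 0.0, 4.0], [0.1, 4.0, 0.0, 0.6, 4.0], [0.0, 4.0, 0.0, 0.6, 4.0], [0.0, 4.0, 0.0, 0.5, 4.0]]
[527.9  74.9] 92.95
```

Request:
arm_command --pt "-0.4 4 0 -0.5 4" --pt "-0.3 4 0 -0.6 4" --pt "-0.3 4 0 -0.6 4" --pt "-0.1 4 0 0 4" --pt "-0.1 4 0 0 4" --pt "-0.1 4 0 0 4" --pt "-0.1 4 0 0 4" --pt "-0.1 4 0 0 4"

```text
time: 12.53
position: [528.0, 51.2, 81.6]
eef_rot: [-180.0, -0.0, -178.7]
force: [-1.7, -1.9, 4.2]
grip_width: 0.108
```

Request:
arm_command --pt "-0.1 4 0 0 4" --pt "-0.1 4 0 0 4" --pt "0 4 0 0 4" --pt "0.1 4 0 0.6 4" --pt "0 4 0 0.6 4" --pt "0 4 0 0.5 4"

```text
time: 13.03
position: [528.0, 75.3, 81.6]
eef_rot: [180.0, -0.0, -177.0]
force: [-3.9, -2.2, 4.8]
grip_width: 0.107
```

```bash
python3 - <<'E'
from plan import *
s=manip.read_state();print(s['position'],s['eef_rot'],s['force'],s['torque'],s['grip_width']*87.8)
im,d=grab_frame('top'); cv2.imwrite('pics/t9.png',im[:,:,::-1])
im,d=grab_frame('scene'); cv2.imwrite('pics/s9.png',im[:,:,::-1])
O=(523.4,163.3)
over('top','pics/t9.png','pics/t9o.png',130,165,230,240,8,O,92.95,(519.65,240.7),92.95)
over('scene','pics/s9.png','pics/s9o.png',290,190,430,290,5.7,O,92.95,(521.2,240.7),92.95)
im=im[:,:,::-1].copy();cv2.imwrite('pics/s9p.png',cv2.resize(im[190:290,290:430],None,fx=5.7,fy=5.7,interpolation=cv2.INTER_CUBIC))
E
```

```text
[528.00026806  75.29500761  81.60177733] [ 1.79989324e+02 -2.17319319e-02 -1.76987972e+02] [-3.88119138 -2.21023963  4.75904581] [-0.20809428  0.52686278 -0.0775349 ] 9.412344036808326
```

View pics/t9o.png

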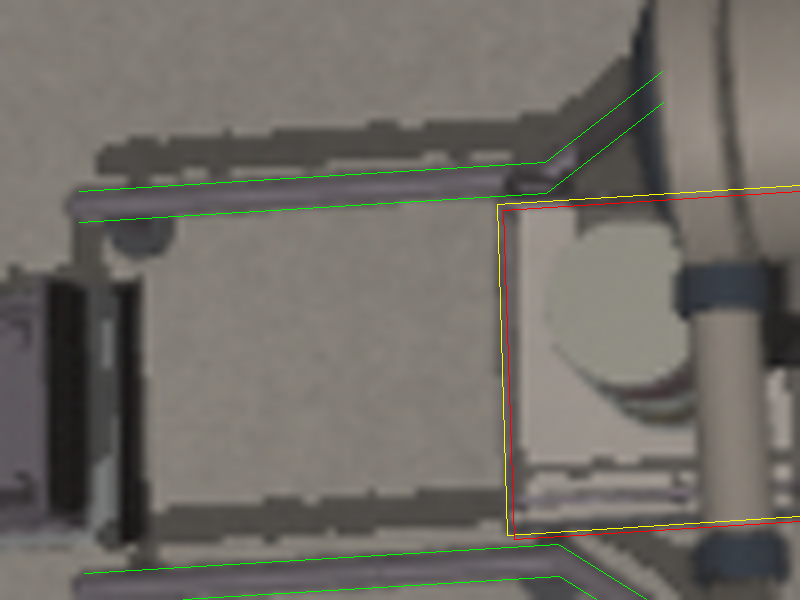

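View pics/s9o.png

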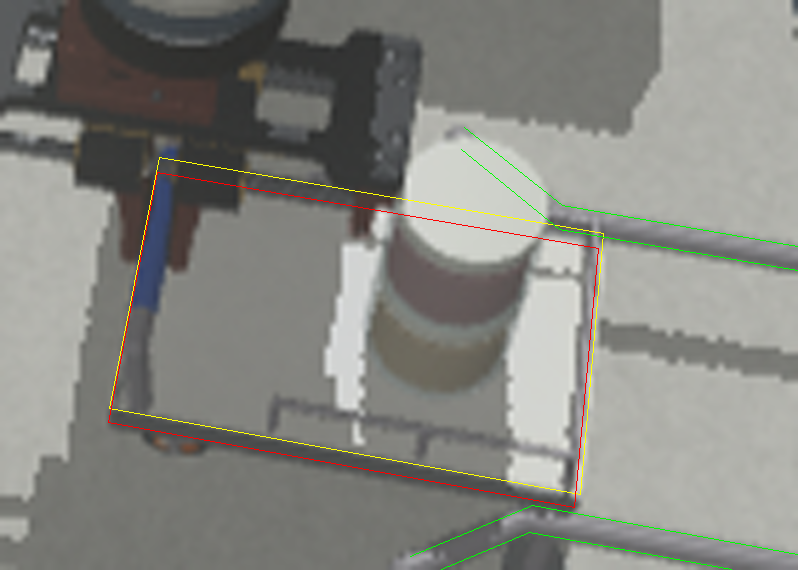

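View pics/s9p.png

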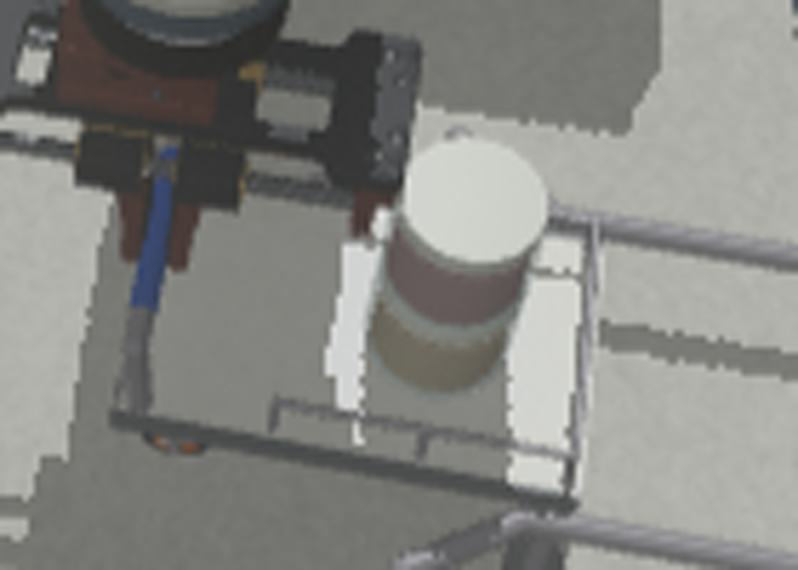

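```bash
python3 - <<'E'
import cv2,numpy as np
a=cv2.imread('pics/s8.png')[240:310,370:480];b=cv2.imread('pics/s9.png')[240:310,370:480]
f=lambda x:cv2.resize(x,None,fx=5,fy=5,interpolation=cv2.INTER_CUBIC)
cv2.imwrite('pics/c1.png',np.vstack([f(a)[:300],f(b)[:300]]))
a=cv2.imread('pics/t8.png')[160:245,110:230];b=cv2.imread('pics/t9.png')[160:245,110:230]
cv2.imwrite('pics/c2.png',np.vstack([f(a)[:300],f(b)[:300]]))
E
```

```text
(no output)
```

View pics/c1.png

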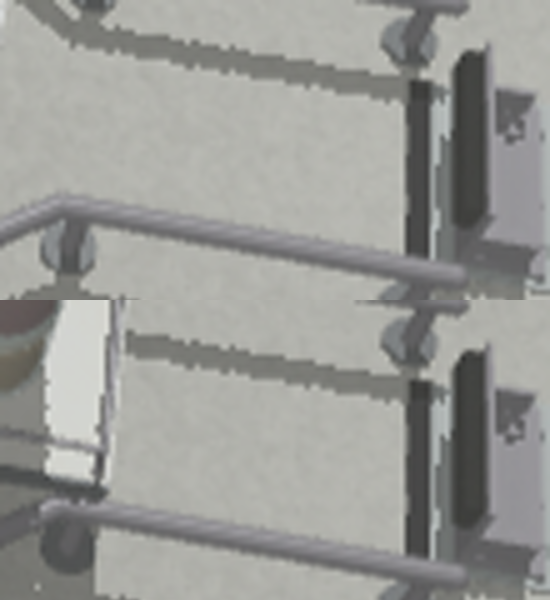

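View pics/c2.png

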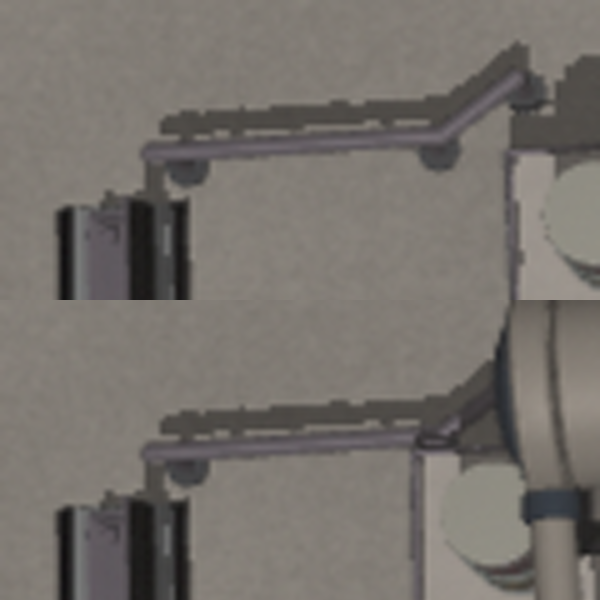

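```bash
python3 - <<'E'
import cv2,numpy as np
f=lambda x:cv2.resize(x,None,fx=9,fy=9,interpolation=cv2.INTER_NEAREST)
o=[]
for k in '89':
    a=cv2.imread(f'pics/s{k}.png')[268:300,350:438];o.append(f(a))
cv2.imwrite('pics/c3.png',np.vstack(o))
o=[]
for k in '89':
    a=cv2.imread(f'pics/t{k}.png')[172:205,125:210];o.append(f(a))
cv2.imwrite('pics/c4.png',np.vstack(o))
E
```

```text
(no output)
```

View pics/c3.png

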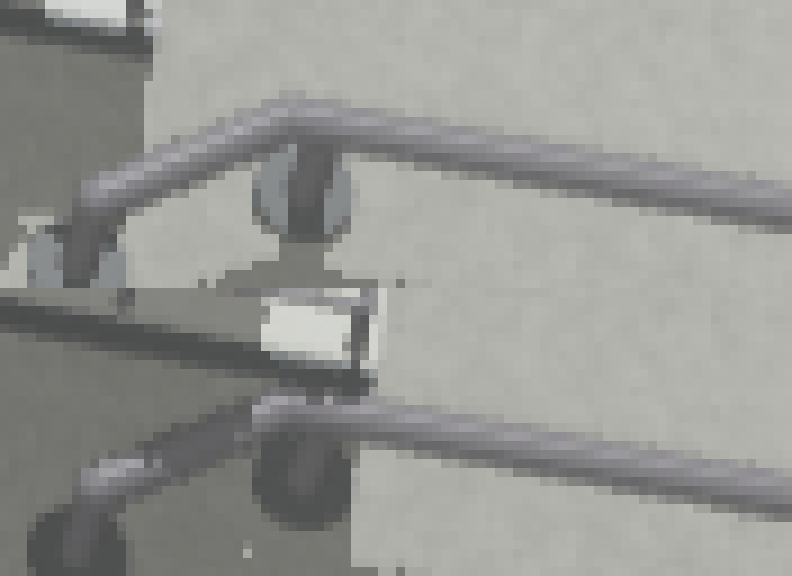

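View pics/c4.png

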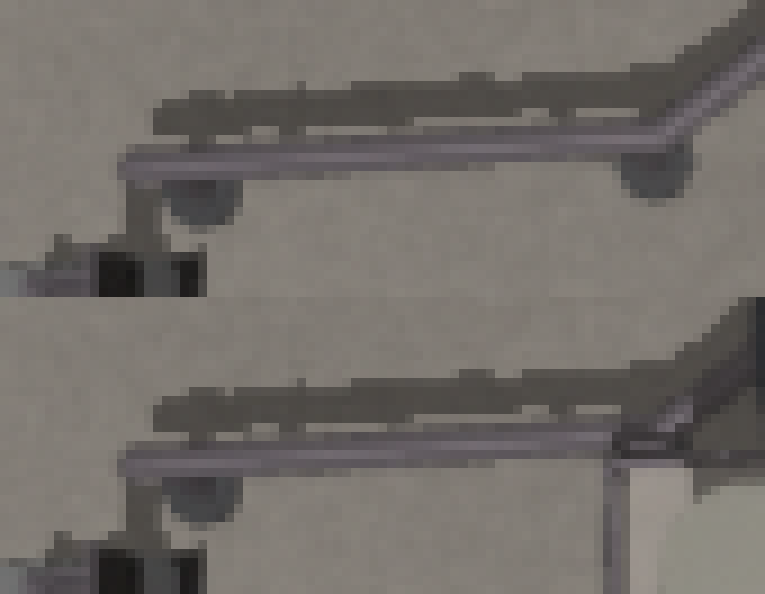

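Request:
arm_command --pt "-0.3 4 0 0 4" --pt "-0.3 4 0 0 4" --pt "-0.3 4 0 0 4" --pt "-0.3 4 0 0 4" --pt "-0.3 4 0 0 4"

```text
time: 13.55
position: [526.9, 95.2, 81.6]
eef_rot: [180.0, 0.0, -177.0]
force: [-0.3, -1.6, 2.7]
grip_width: 0.109
```

Request:
arm_command --pt "-0.2 4 0 0 4" --pt "-0.2 4 0 0 4" --pt "-0.2 4 0 0 4" --pt "-0.2 4 0 0 4" --pt "-0.2 4 0 0 4"

```text
time: 13.97
position: [525.7, 115.2, 81.7]
eef_rot: [180.0, 0.0, -177.0]
force: [-0.0, -1.0, 3.8]
grip_width: 0.111
```

Request:
arm_command --pt "-0.2 4 0 0 4" --pt "-0.2 4 0 0 4" --pt "-0.2 4 0 0 4" --pt "-0.2 4 0 0 4" --pt "-0.2 4 0 0 4"

```text
time: 14.38
position: [524.6, 135.2, 81.6]
eef_rot: [-180.0, -0.0, -177.0]
force: [-0.7, -1.4, 3.3]
grip_width: 0.11
```

```bash
python3 - <<'E'
from plan import *
s=manip.read_state();print(s['position'],s['eef_rot'],s['force'],s['torque'],s['grip_width']*87.8)
im,d=grab_frame('top'); cv2.imwrite('pics/t10.png',im[:,:,::-1])
im,d=grab_frame('scene'); cv2.imwrite('pics/s10.png',im[:,:,::-1])
crop(im,320,190,480,300,5,'pics/s10p.png')
O=(520.7,222.4)
over('top','pics/t10.png','pics/t10o.png',120,165,220,240,8,O,92.95,(519.65,240.7),92.95)
E
```

```text
[524.58850366 135.2001559   81.63143112] [-1.79998974e+02 -6.56631175e-03 -1.77038119e+02] [-0.65789436 -1.35879776  3.30250485] [-0.23515304  0.01406896  0.12426447] 9.61450875326626
```

View pics/t10o.png

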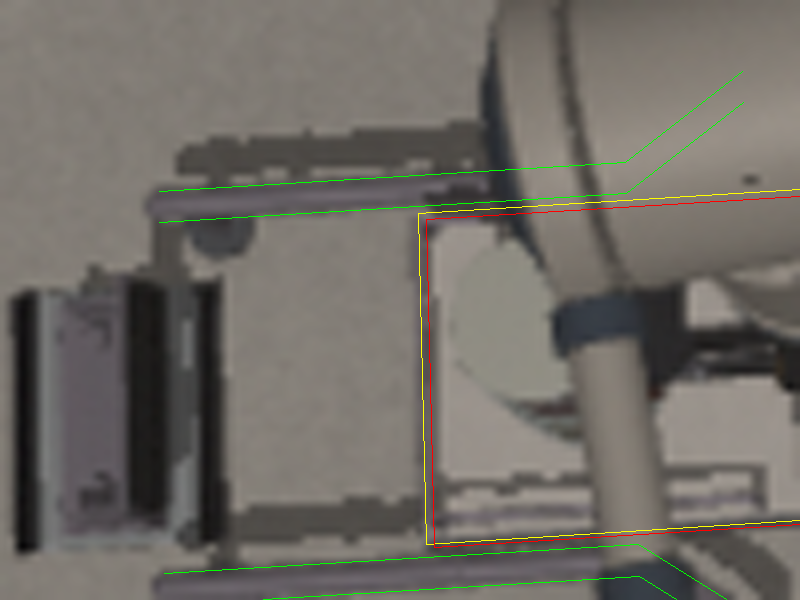

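View pics/s10p.png

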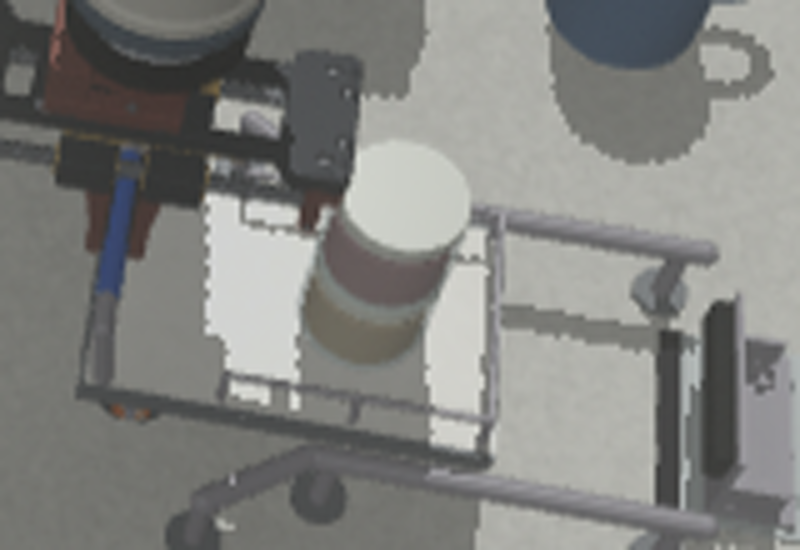

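Request:
arm_command --pt "-0.2 4 0 0 4" --pt "-0.2 4 0 0 4" --pt "-0.2 4 0 0 4" --pt "-0.2 4 0 0 4" --pt "-0.2 4 0 0 4"

```text
time: 14.9
position: [523.5, 155.1, 81.6]
eef_rot: [-180.0, -0.0, -177.0]
force: [-0.9, -1.3, 4.6]
grip_width: 0.105
```

Request:
arm_command --pt "-0.2 4 0 0 4" --pt "-0.2 4 0 0 4" --pt "-0.2 4 0 0 4" --pt "-0.2 4 0 0 4" --pt "-0.2 4 0 0 4"

```text
time: 15.32
position: [522.4, 175.2, 81.6]
eef_rot: [-180.0, -0.0, -177.0]
force: [-1.9, -1.4, 4.6]
grip_width: 0.109
```

Request:
arm_command --pt "-0.2 4 0 0 4" --pt "-0.2 4 0 0 4" --pt "-0.2 4 0 0 4" --pt "-0.2 4 0 0 4" --pt "-0.2 3 0 0 4"

```text
time: 15.73
position: [521.3, 194.4, 81.6]
eef_rot: [180.0, -0.0, -177.0]
force: [-3.2, -1.5, 4.7]
grip_width: 0.104
```

Request:
arm_command --pt "-0.2 3 0 0 4" --pt "-0.1 3 0 0 4" --pt "-0.1 3 0 0 4" --pt "-0.1 2 0 0 4" --pt "-0.1 2 0 0 4" --pt "0 1 0 0 4"

```text
time: 16.23
position: [520.6, 208.4, 81.6]
eef_rot: [180.0, -0.1, -177.0]
force: [-4.0, -0.7, 6.1]
grip_width: 0.107
```

```bash
python3 - <<'E'
from plan import *
s=manip.read_state();print(s['position'],s['eef_rot'],s['force'],s['torque'],s['grip_width']*87.8)
im,d=grab_frame('top'); cv2.imwrite('pics/t11.png',im[:,:,::-1]);crop(im,115,165,215,240,8,'pics/t11p.png')
im,d=grab_frame('scene'); cv2.imwrite('pics/s11.png',im[:,:,::-1])
crop(im,340,190,500,300,5,'pics/s11p.png')
E
```

```text
[520.56522459 208.38444062  81.57588537] [ 1.79983003e+02 -5.93832103e-02 -1.77017095e+02] [-3.96747182 -0.72736147  6.13386904] [-0.22263911  0.68723777  0.10465316] 9.393179584506102
```

View pics/t11p.png

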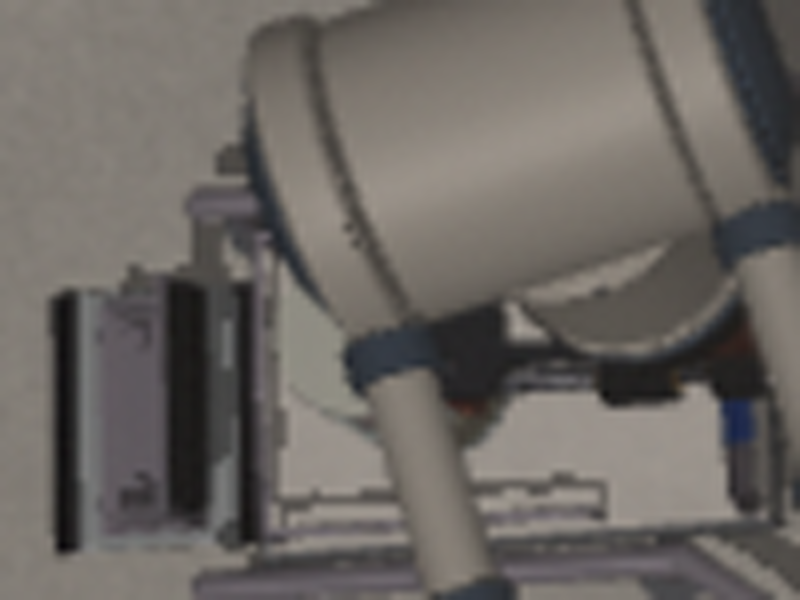

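View pics/s11p.png

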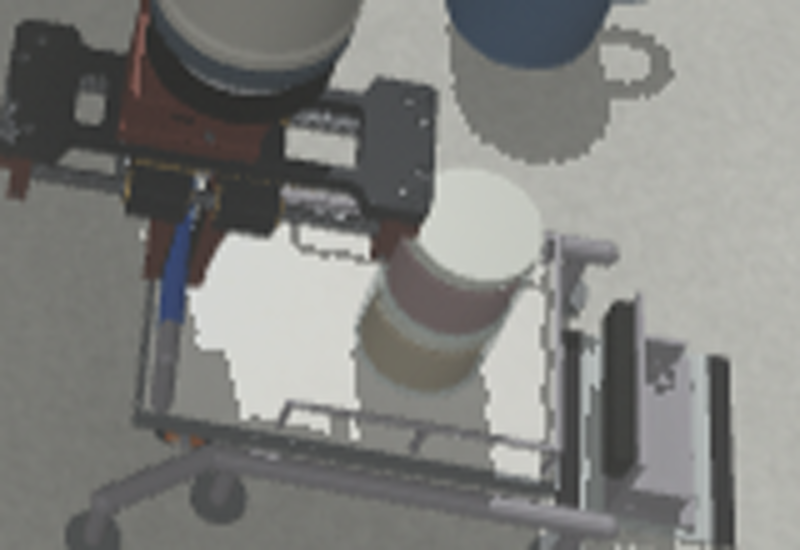

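Request:
arm_command --pt "-0.3 3 0.1 0 4" --pt "-0.3 3 0.1 0 4" --pt "-0.3 3 0 0 4" --pt "-0.2 3 0 0 4" --pt "-0.2 3 0 0 4"

```text
time: 16.75
position: [519.6, 223.2, 81.6]
eef_rot: [-180.0, -0.0, -177.0]
force: [-2.4, -0.7, 3.8]
grip_width: 0.111
```

Request:
arm_command --pt "-0.2 1.5 0 0 4" --pt "-0.2 1.5 0 0 4" --pt "-0.1 1 0 0 4" --pt "-0.1 1 0 0 4" --pt "-0.1 1 0 0 4"

```text
time: 17.17
position: [519.1, 228.8, 81.7]
eef_rot: [-180.0, 0.0, -177.0]
force: [-2.3, -2.0, 2.6]
grip_width: 0.11
```

Request:
arm_command --pt "-0.1 1 0 0 4" --pt "0 1 0 0 4" --pt "-0.1 1 0 0 4"

```text
time: 17.42
position: [518.9, 231.3, 81.7]
eef_rot: [-179.9, -0.0, -177.1]
force: [-2.2, -6.8, 2.7]
grip_width: 0.108
```

Request:
arm_command --pt "0 1 0 0 4" --pt "-0.1 1 0 0 4" --pt "0 1 0 0 4"

```text
time: 17.67
position: [518.9, 231.4, 81.7]
eef_rot: [-179.6, -0.1, -177.2]
force: [-3.1, -15.8, 5.3]
grip_width: 0.106
```

Request:
arm_command --pt "0 -2 0 0 4" --pt "0 -1 0 0 4"

```text
time: 17.83
position: [518.9, 231.2, 81.7]
eef_rot: [-180.0, -0.0, -177.1]
force: [-2.7, -1.0, 1.3]
grip_width: 0.109
```

Request:
arm_command --pt "0 0.5 0 0 4" --pt "0 0.5 0 0 4" --pt "0 0.5 0 0 4"

```text
time: 18.08
position: [518.9, 231.4, 81.7]
eef_rot: [-179.8, -0.0, -177.1]
force: [-2.0, -11.1, 3.5]
grip_width: 0.106
```

Request:
arm_command --pt "0 -0.8 0 0 4" --pt "0 0 0 0 4"

```text
time: 18.25
position: [518.9, 231.3, 81.7]
eef_rot: [-179.9, -0.0, -177.1]
force: [-1.9, -6.7, 2.5]
grip_width: 0.105
```

Request:
arm_command --pt "0 0 0 0 4" --pt "0 0 0 0 4" --pt "0 0 0 0 4" --pt "0 0 0 0 4" --pt "0 0 0 0 4" --pt "0 0 0 0 4" --pt "0 0 0 0 4" --pt "0 0 0 0 4"

```text
time: 18.92
position: [518.9, 231.3, 81.7]
eef_rot: [-179.9, -0.0, -177.1]
force: [-1.6, -6.1, 3.1]
grip_width: 0.107
```

Request:
arm_command --pt "0 0 0 0 4" --pt "0 0 0 0 4" --pt "0 0 0 0 4" --pt "0 0 0 0 4" --pt "0 0 0 0 4" --pt "0 0 0 0 4" --pt "0 0 0 0 4" --pt "0 0 0 0 4"

```text
time: 19.58
position: [518.9, 231.3, 81.7]
eef_rot: [-179.9, -0.0, -177.1]
force: [-2.3, -7.1, 2.5]
grip_width: 0.11
```

```bash
python3 - <<'E'
from plan import *
s=manip.read_state();print(s['position'],s['eef_rot'],s['force'],s['torque'],s['grip_width']*87.8)
im,d=grab_frame('top'); cv2.imwrite('pics/t12.png',im[:,:,::-1]);crop(im,115,165,215,240,8,'pics/t12p.png')
im,d=grab_frame('scene'); cv2.imwrite('pics/s12.png',im[:,:,::-1])
crop(im,340,190,500,300,5,'pics/s12p.png')
E
```

```text
[518.86096988 231.27133526  81.69463186] [-1.79859677e+02 -1.67865645e-02 -1.77090205e+02] [-2.26061996 -7.10107014  2.54199718] [-1.11097358  0.28277771  0.0576825 ] 9.679016939274465
```

View pics/s12p.png

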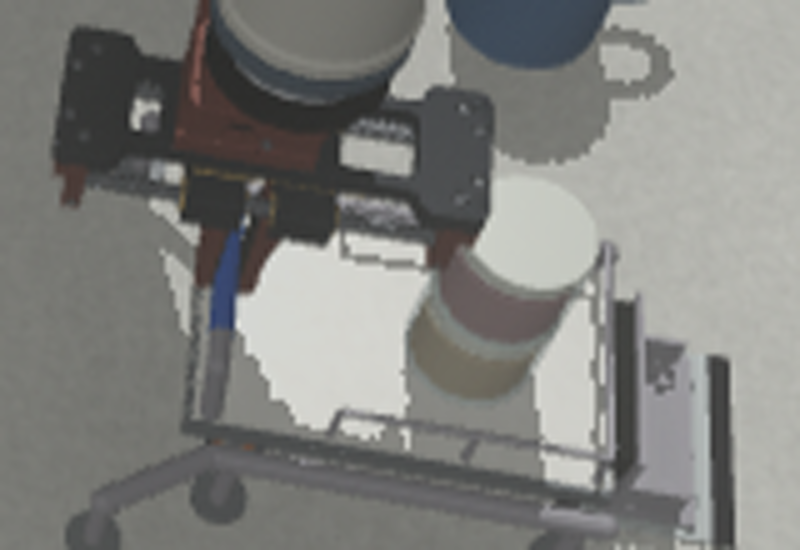

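View pics/t12p.png

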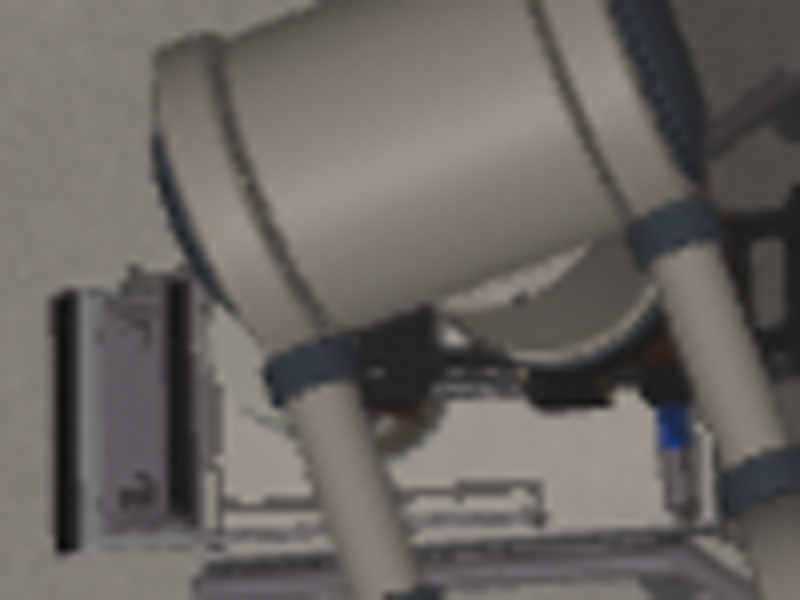

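Request:
arm_command --pt "0 0 0 0 12" --pt "0 0 0 0 14" --pt "0 0 0 0 18" --pt "0 0 0 0 24" --pt "0 0 0 0 32" --pt "0 0 0 0 40" --pt "0 0 0 0 40"

```text
time: 20.27
position: [518.7, 232.7, 81.8]
eef_rot: [180.0, 0.0, -177.0]
force: [-0.3, 0.8, -0.8]
grip_width: 0.443
```

Request:
arm_command --pt "0 0 4 0 40" --pt "0 0 8 0 40" --pt "0 0 15 0 40" --pt "0 0 25 0 40" --pt "0 0 30 0 40" --pt "0 0 30 0 40" --pt "0 0 30 0 40" --pt "-10 -30 10 0 40" --pt "-15 -35 0 0 40" --pt "-15 -35 0 0 40"

```text
time: 21.1
position: [478.7, 132.0, 235.9]
eef_rot: [180.0, 0.2, -176.9]
force: [0.4, -0.9, -0.6]
grip_width: 0.458
```

Request:
arm_command --pt "-10 -40 0 0 40" --pt "-10 -40 0 0 40" --pt "-10 -40 0 0 40" --pt "-10 -40 0 0 40" --pt "-10 -40 0 0 40" --pt "-5 -20 0 0 40" --pt "0 0 0 0 40"

```text
time: 21.68
position: [422.8, -90.9, 235.0]
eef_rot: [-179.9, 0.1, -177.3]
force: [-0.8, 1.1, -0.5]
grip_width: 0.458
```

```bash
python3 - <<'E'
from plan import *
s=manip.read_state();print(s['time'],s['position'],s['force'],s['grip_width']*87.8)
im,d=grab_frame('top'); cv2.imwrite('pics/t13.png',im[:,:,::-1]);crop(im,115,160,235,245,6.6,'pics/t13p.png')
im,d=grab_frame('scene'); cv2.imwrite('pics/s13.png',im[:,:,::-1])
crop(im,340,190,500,300,5,'pics/s13p.png')
for t in('wheel_l','wheel_r'):
    for c in('scene','top'):print(t,c,[(r['position'],round(r['p'],2)) for r in recognise(t,c)])
E
```

```text
21.6833 [422.76467482 -90.90013147 234.98127612] [-0.81152827  1.07828501 -0.45714652] 40.19333769902776
wheel_l scene []
wheel_l top [([130.6, 212.0], 0.19)]
wheel_r scene []
wheel_r top [([130.6, 212.0], 0.19)]
```

View pics/s13p.png

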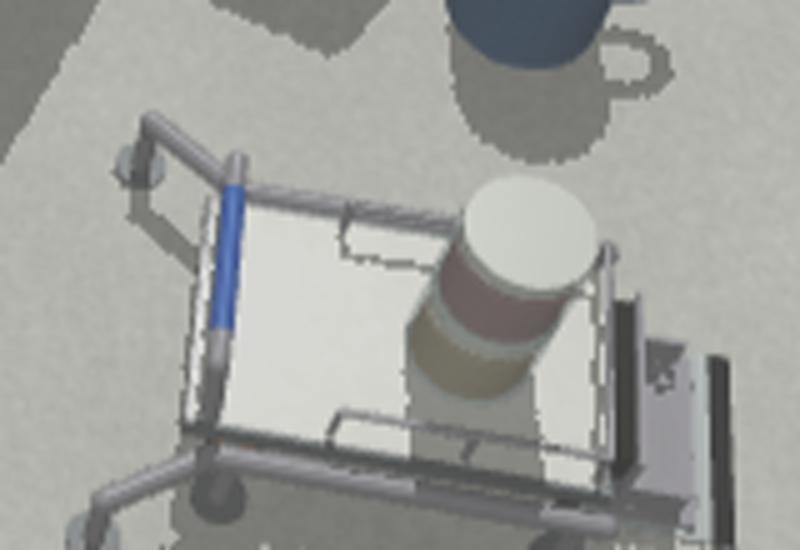

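View pics/t13p.png

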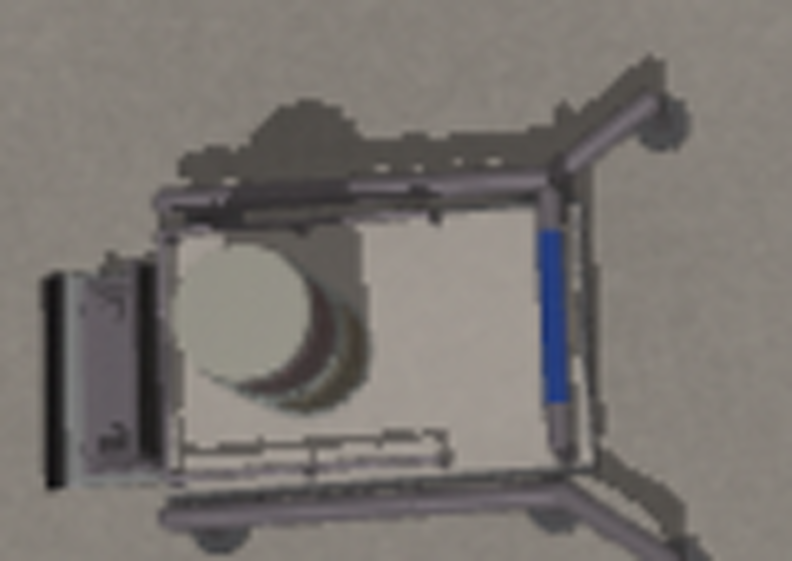

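View pics/s13.png

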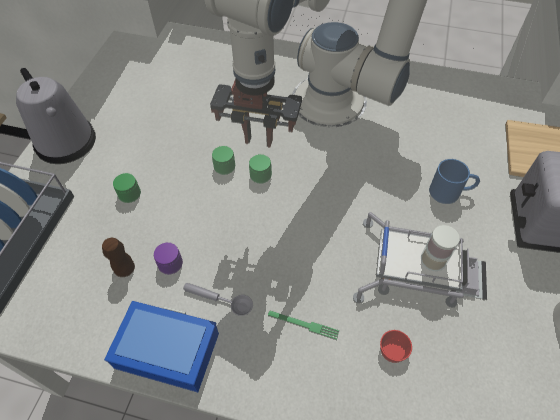

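```bash
python3 - <<'E'
from station import manip
print(manip.finish_job())
E
```

```text
the job is handed in; nothing more can be done
None
```

The caddy is parked in the bay with its nose against the rubber stop, and the job was handed in at about 22 s of the 64 s allowed. I never saw the castors trailing. They are hidden under the deck, so I infer it from more than 500 mm of forward rolling at 1–2 N.

**What I did:**
- I pinched the blue bar with about 15 N, rolled the caddy straight for about 150 mm, then steered it onto the bay's line and between the rails.
- I felt the stop with the bar at y ≈ 231 mm.
- I held 6–7 N there for about 1.4 s, opened the fingers and lifted the arm away.

**Last checks:**
- **Parking:** the nose is on the stop and the caddy lies between the rails in both camera views. The rails and stop had not visibly moved.
- **Jars and bystanders:** both jars still stand stacked. In the last scene picture the other things look as they did at the start.

**What went wrong or disagreed:**
- **Stop force:** while I was feeling for the stop, the wrist reading peaked briefly at 15.8 N. It reached 11 N once more while I was setting the hold. Both are above the 3–10 N asked for but below 20 N.
- **Side force:** it reached about 4 N while entering and rolling along the bay. That could be wheel scrub or a light touch on a rail.
- **Centring:** the two cameras disagreed by about 3 mm on the caddy's sideways position, so I aimed for the middle of the two.

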